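# Hang the drained cups on the sloping pegs of the cup rack

### The arm

A 6-joint arm with a two-finger parallel gripper is mounted at the origin on a cart in front of the work surface, level with it; the furniture and walls round the work are solid. World frame = base frame: x ahead of the robot, y to its left, z up, the work surface at z = 0. Lengths are in m, angles in rad, forces in N, time in s.
With the tool pointing down it reaches from about 0.35 to 0.975 m from the base axis. Payload 4.9 kg.
Tool frame: the origin (TCP) lies on the centre line of the jaws, within the pads' length; the fingertips stand manip.tcp_to_tips ahead of it and the grasp point (between the pads) lies 11 mm behind it (manip.tcp_to_tips is the distance from the TCP to the fingertips, in m); x points along the fingers, y is the direction in which the jaws open and shut, and the axes are right-handed (so a half turn about x gives the same grasp; the last joint's range is limited). The gripper opens to 85 mm and grips with 20 to 120 N. Pads are 22 mm wide; open, the fingers measure 114 mm over their backs; the gripper's body (76 mm by 85 mm) begins 54 mm behind the grasp point. The pads swing forward as they close: fully open they stand 13 mm farther back than shut.
Start: joints at [-1.339, 0.053, 1.613, -0, 1.476, -0.119], TCP at [0.215, -0.587, 0.239] pointing down, gripper open.
Joint ranges: [-3.01, 3.01], [-1.01, 2.22], [0.06, 2.58], [-1.02, 4.17], [0.09, 2.62], [-3.14, 3.14]. Speed limits (rad/s): [2.57, 2.57, 3.14, 3.14, 3.14, 3.14].

### API

Orientations are given as a unit quaternion [w, x, y, z].
In Python, from plant import status, imaging, workorder, manip gives the robot as it stands.
- The arm moves only by the tool carry_out, never from a script. Its argument "moves" is one flat list of numbers, 5 for each row, row after row: the opening, from 0 (shut) to 1 (fully open), then the shift along the tool's x, y, z in cm, then the turn about the tool's x in rad. In form: [claw, tx, ty, tz, twist, claw, tx, ty, tz, twist, ...]. A call has 1 to 12 rows; each row is the pose to reach, as a shift and turn from the pose commanded when the call began, along the tool's axes at that moment; what a row does not reach only later rows make up. A row lasts 1/12 s, in which the tool goes at most 41.7 mm and 7.16 degrees, less where a joint would pass 70% of its speed; a pose out of reach is approached as far as the arm can. A call with a gripper value outside its range is refused whole. The fingers move at their own pace and stop on an object; the grip force is fixed at half the most. Time passes only in rows, so rows that repeat a pose let the fingers close. It gives the time, the measured TCP pose, the force and the opening at its end, in the units of the state.
- status.state(): the state, without advancing time (a new reading comes with each control period).
- imaging.grab_frame(name): name is "scene" or "side" or "wrist"; returns the picture (400x640x3 uint8, red, green, blue); there is no depth.
- imaging.camera_info(name): a dict with "K" (3x3 intrinsics, pixels), "R" (3x3) and "t" (3): a world point X has camera coordinates R X + t. Camera axes: x right, y down, z forward; pixel columns grow to the right and rows downward; lengths in m; the calibration is good to about 2 mm. A picture is of the moment at which its call begins: read the wrist's pose just before it. camera_info takes no time and is no camera call; for the wrist camera it gives the pose at the moment of the call.
- workorder.job_done(): hands the job in, once; it reports no verdict.
The state is a dict: "time": time; "joint_pos": joint angles; "joint_vel": joint speeds; "joint_efforts": joint torques, N m; "tool_pos": TCP position; "tool_rot": TCP orientation; "contact_force": force on the tool from outside, world axes, zero at the start; "ft_torque": the same for the moment, N m; "gripper_width": opening from 0.0 (shut) to 1.0 (fully open).
Only numpy, scipy, OpenCV 4.12 (cv2) and the standard library are available. Lean on these libraries where they do the work, as an engineer would, in place of code of your own. Each camera call takes 0.05 s, during which the arm holds its last target.

### The job

Hang up the two cups that lie on the drainer: the blue cup by its handle on the rack's blue-ended peg and the red cup on the red-ended peg. Lean each cup to match the sloping peg, slide its handle well on without forcing it, so that it sits over the bare wood rather than at the coloured end, and leave both hanging still; do not shift or knock over the timer, the pot and the tins standing near.

Things in the scene. Friction and masses are not known exactly. Their poses are not given: they have to be found in the camera images.
- handle_blue (a point): Centre of the opening in the blue cup's rectangular loop handle, 43 mm from the barrel's axis, midway along the barrel. x: along the barrel to the mouth; z: out from the barrel through the handle (up at the start); y: through the opening. Opening 30 mm along x, 26 mm along z; handle 22 mm wide along y; flat-sided legs, 44 mm over both along x; outer bar 7 mm thick, top at z = +20 mm.
- handle_red (a point): The same point and axes on the red cup, which has the same shape. Gripped over the outer faces of the two handle legs (closing along x, 44 mm), a cup leaves its opening free between the fingers for the peg to pass along y; the barrel's skin lies 13 mm below this point, so fingertips go at most 11 mm below it.
- cup_blue: Blue cup, barrel 60 mm across and 68 mm long, about 0.16 kg. At the start it lies loose on its side on two drainer rods, handle straight up. Origin: on the barrel's skin opposite the handle, 73 mm below the centre of the handle's opening; axes as handle_blue.
- cup_red: Red cup, same shape; origin and axes as for the blue cup.
- peg_blue: Round wooden peg, 14 mm thick, blue end, fixed on the rack. Origin: its root, on the axis of a 20 mm post, 130 mm above the worktop. z: along the peg to its rounded tip 75 mm away, rising 35 degrees above level; x: square to it, up and back over the post; y: level. The coloured end starts 52 mm from the root. Nothing of the rack is higher than the pegs.
- peg_red: The same peg with a red end, parallel to the blue one, 140 mm beside it. A handle passes over a peg only if the cup is leaned so that the handle's y axis lies within about 20 degrees of the peg's z axis (either way round).
- cup_rack: Fixed wooden cup rack: foot 120 x 230 x 18 mm, two posts, a cross bar 55 mm up. Origin at the worktop midway between the posts; the pegs point to its -x side, roughly away from the robot; y along the row of pegs (blue peg at y = +70 mm, red at -70 mm).
- drainer: Fixed drainer tray, 125 x 210 mm, with steel rods along its x on which the cups lie side by side, one at y = +52 mm and one at -52 mm (which is which varies); rod tops 25 mm above the worktop. Origin at the worktop, under its centre.
- timer_mid (a point): Red and white kitchen timer, 68 mm across, 53 mm high, a bystander; its centre, half-way up.
- steel_pot_mid (a point): Small steel pot, 66 mm across, 31 mm high, a bystander; its centre, half-way up.
- red_tin_mid (a point): Red tin with white lid, 54 mm across, 85 mm high, a bystander; its centre, half-way up.
- yeast_jar_mid (a point): Blue tin with black lid, 60 mm across, 75 mm high, a bystander; its centre, half-way up.
Things that resemble listed ones, but are neither listed nor needed, are in the scene too. Leave any green look-alike of the cup_blue alone. Leave any purple look-alike of the cup_red alone.

How it is judged:
At the end, for the whole second after the job is handed in: Each cup's handle is threaded on the peg of its colour: opening's centre within 14 mm (up/down) and 16 mm (sideways) of the peg's axis and 4 to 55 mm from its root, the cup's y axis within 37 degrees of the peg; both cups slower than 50 mm/s (x of handle_blue in the frame of peg_blue between -0.014 and 0.014 m and y of handle_blue in the frame of peg_blue between -0.016 and 0.016 m and z of handle_blue in the frame of peg_blue between 0.004 and 0.055 m and angle between the y axis of handle_blue and the z axis of peg_blue, either way round below 0.65 rad and linear speed of each of cup_blue, cup_red below 0.05 m/s and x of handle_red in the frame of peg_red between -0.014 and 0.014 m and y of handle_red in the frame of peg_red between -0.016 and 0.016 m and z of handle_red in the frame of peg_red between 0.004 and 0.055 m and angle between the y axis of handle_red and the z axis of peg_red, either way round below 0.65 rad); the robot touches nothing.
It fails at once if a cup is forced: it presses on a peg with over 25 N (contact force between any of cup_blue, cup_red and peg_blue above 25 N or contact force between any of cup_blue, cup_red and peg_red above 25 N).
It fails at once if a bystander (timer, steel pot or a tin) is shifted by more than 30 mm or tipped over (distance of any of timer_mid, steel_pot_mid, red_tin_mid, yeast_jar_mid from where it was at the start of the episode above 0.03 m or angle between any of timer_mid, steel_pot_mid, red_tin_mid, yeast_jar_mid's own z axis and vertical above 0.5 rad).
It also fails if it takes over 58 s, if anything falls off the work surface, if the arm or the gripper's body presses on something with over 40 N, if the wrist force passes 120 N, or if a joint passes its speed limit or range.

## Working session

There is one attempt and no reset: what is moved stays moved. The work goes in short steps, Python scripts to look and compute and a tool call to move; the robot and the scene stay as the last step left them, time stands still between calls to the robot, and variables do not carry over. Pictures are saved under pics/ and viewed, and the job is handed in when it is done.

Besides the shell and the picture viewer there is one more tool, called after ">>>" as name(argument=value, ...) on one line, values as JSON. carry_out: Moves the arm, as the interface text tells. Its arguments: {"type":"object","properties":{"moves":{"type":"array","items":{"type":"number"}}},"required":["moves"]}

```bash
ls; mkdir -p pics
python3 - <<'E'
from plant import status, imaging, workorder, manip
import cv2
print(status.state()); print(manip.tcp_to_tips, dir(manip))
for n in ["scene","side","wrist"]:
    im=imaging.grab_frame(n); cv2.imwrite(f"pics/{n}0.png",im[:,:,::-1]); c=imaging.camera_info(n); print(n,c)
E
```

```text
pics
{'time': 0.0, 'joint_pos': array([-1.33902872e+00,  5.33507718e-02,  1.61427701e+00, -5.01422311e-06,
        1.47596421e+00, -1.18975626e-01]), 'joint_vel': array([-0.00124555, -0.00031943, -0.00082125, -0.00058976, -0.00110394,
        0.00083267]), 'joint_efforts': array([-8.44649130e-04, -3.93682659e+01, -3.70179677e+01, -1.46941870e-04,
        7.22139506e-03, -8.47683577e-07]), 'tool_pos': array([ 0.21462435, -0.58636525,  0.23807691]), 'tool_rot': array([-0.12266625, -0.69621903, -0.12407755,  0.69630224]), 'contact_force': array([ 0.24939611, -0.14466668, -0.74077886]), 'ft_torque': array([-0.02630596, -0.00585787, -0.00607614]), 'gripper_width': 0.9999753279469297}
0.008 ['IKError', '__class__', '__delattr__', '__dict__', '__dir__', '__doc__', '__eq__', '__format__', '__ge__', '__getattribute__', '__getstate__', '__gt__', '__hash__', '__init__', '__init_subclass__', '__le__', '__lt__', '__module__', '__ne__', '__new__', '__reduce__', '__reduce_ex__', '__repr__', '__setattr__', '__sizeof__', '__str__', '__subclasshook__', '__weakref__', 'tcp_to_tips']
scene {'K': array([
[... 386 characters left out ...]
        , 321.14103848],
       [  0.        , 445.76387589, 199.55882965],
       [  0.        ,   0.        ,   1.        ]]), 'R': array([[-0.94558623, -0.3252497 , -0.00890625],
       [-0.26747103,  0.79261228, -0.54792794],
       [ 0.1852726 , -0.51573095, -0.83647812]]), 't': array([0.50876796, 0.2190497 , 1.21173034])}
wrist {'K': array([[301.83991835,   0.        , 314.98564617],
       [  0.        , 301.83991835, 198.39785866],
       [  0.        ,   0.        ,   1.        ]]), 'R': array([[ 0.34425588, -0.93887499, -0.00128247],
       [-0.9026243 , -0.33133918,  0.274743  ],
       [-0.25837426, -0.09342431, -0.96151684]]), 't': array([-0.62502462, -0.03556401,  0.37822177])}
```

View pics/scene0.png

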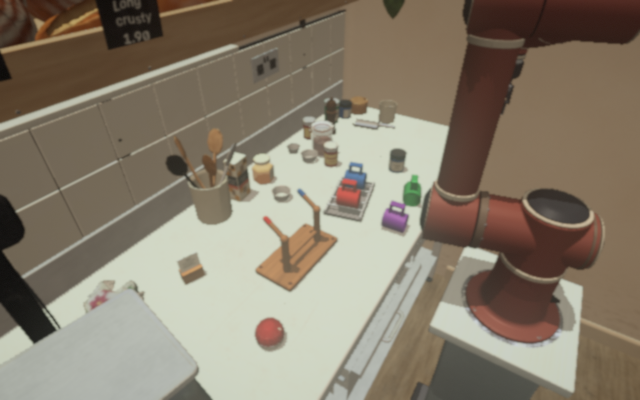

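View pics/side0.png

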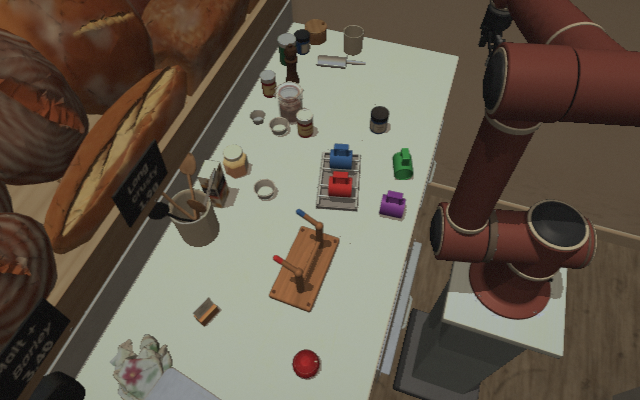

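View pics/wrist0.png

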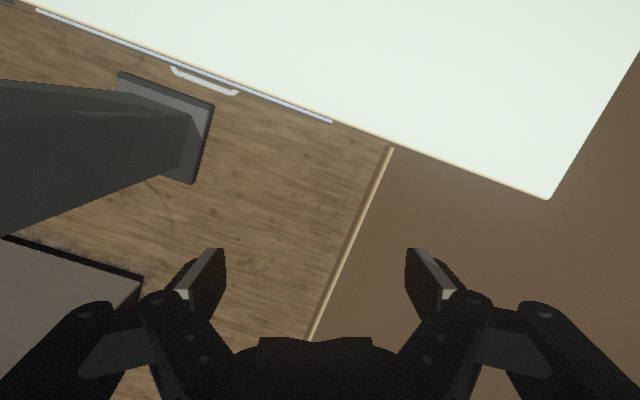

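```bash
cat > h.py <<'E'
import numpy as np, cv2
from plant import status, imaging, workorder, manip
from scipy.spatial.transform import Rotation as Rn
def ray(cam,uv):
    K,R,t=cam["K"],cam["R"],cam["t"]
    d=R.T@np.linalg.solve(K,np.array([uv[0],uv[1],1.])); return -R.T@t, d/np.linalg.norm(d)
def onz(cam,uv,z):
    o,d=ray(cam,uv); return o+d*(z-o[2])/d[2]
def tri(obs):
    A=np.zeros((3,3));b=np.zeros(3)
    rs=[ray(c,uv) for c,uv in obs]
    for o,d in rs:
        P=np.eye(3)-np.outer(d,d);A+=P;b+=P@o
    X=np.linalg.solve(A,b)
    return X,[float(np.linalg.norm((np.eye(3)-np.outer(d,d))@(X-o))) for o,d in rs]
def proj(cam,X):
    p=cam["K"]@(cam["R"]@np.asarray(X)+cam["t"]); return p[:2]/p[2]
def Rt(q=None):
    q=status.state()["tool_rot"] if q is None else q
    return Rn.from_quat([q[1],q[2],q[3],q[0]]).as_matrix()
E
python3 - <<'E'
from h import *
S=imaging.camera_info("side");C=imaging.camera_info("scene")
print("cams",ray(S,(320,200))[0],ray(C,(320,200))[0])
a=cv2.imread("pics/scene0.png")[130:290,220:460];b=cv2.imread("pics/side0.png")[130:320,250:440]
cv2.imwrite("pics/c1.png",cv2.resize(a,None,fx=3.3,fy=3.3,interpolation=cv2.INTER_CUBIC))
cv2.imwrite("pics/c2.png",cv2.resize(b,None,fx=3.1,fy=3.1,interpolation=cv2.INTER_CUBIC))
for n,uv,z in [("blue",(341,155),.06),("red",(341,184),.06),("green",(403,163),.03),("purple",(393,204),.03),("redball",(306,362),.03),("pot",(264,188),.02),("tin?",(305,123),.04),("dark",(379,120),.04),("yellow",(234,160),.04),("rackfoot",(305,268),.018)]: print(n,onz(S,uv,z).round(3))
E
```

```text
cams [0.31517299 0.61678198 1.13814058] [0.08638938 0.74682021 0.77251295]
blue [ 0.549 -0.223  0.06 ]
red [ 0.516 -0.119  0.06 ]
green [ 0.362 -0.278  0.03 ]
purple [ 0.355 -0.119  0.03 ]
redball [0.443 0.386 0.03 ]
pot [ 0.742 -0.057  0.02 ]
tin? [ 0.708 -0.33   0.04 ]
dark [ 0.479 -0.421  0.04 ]
yellow [ 0.865 -0.113  0.04 ]
rackfoot [0.532 0.152 0.018]
```

View pics/c1.png

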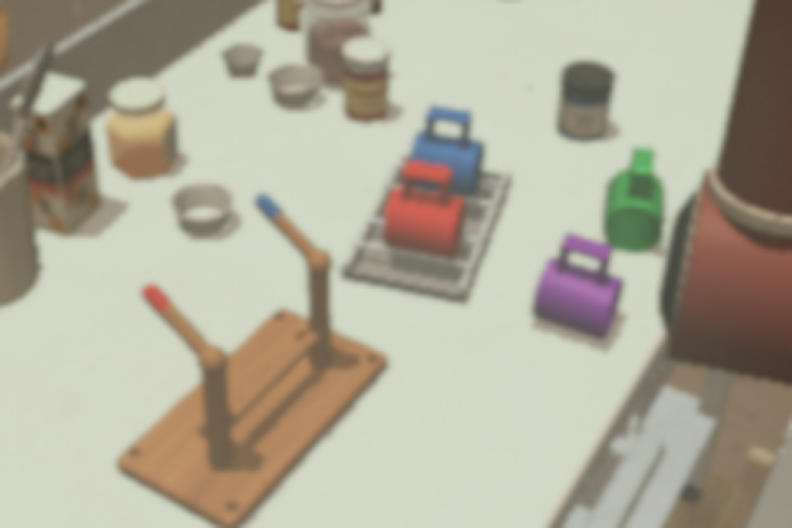

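View pics/c2.png

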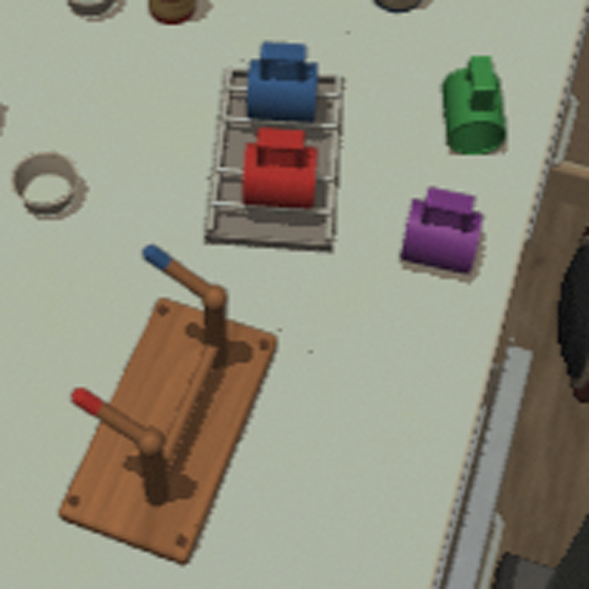

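Run:
```python
from h import *
np.set_printoptions(precision=4,suppress=True)
print(Rt())
S=imaging.camera_info("side");C=imaging.camera_info("scene")
c1=lambda u,v:(220+(u+.5)/3.3-.5,130+(v+.5)/3.3-.5)
c2=lambda u,v:(250+(u+.5)/3.1-.5,130+(v+.5)/3.1-.5)
for n,a,b in [("bluetip",(262,200),(150,252)),("blueroot",(318,258),(215,296)),("redtip",(150,294),(79,396)),("redroot",(213,355),(151,440)),
 ("blue handle top ctr",(450,115),(284,50)),("red handle top ctr",(427,172),(283,137)),("dr NR",(465,298),(333,248)),("dr NL",(347,272),(206,242))]:
    print(n,*tri([(C,c1(*a)),(S,c2(*b))]))
for n,uv in [("f1",(163,300)),("f2",(275,337)),("f3",(188,562)),("f4",(63,515))]: print(n,onz(S,c2(*uv),.018))
for n,uv in [("d1",(206,242)),("d2",(333,248)),("d3",(343,76)),("d4",(226,68))]: print(n,onz(S,c2(*uv),.02))
```

```text
[[-0.0004  0.3436 -0.9391]
 [ 0.0016 -0.9391 -0.3436]
 [-1.     -0.0016 -0.0002]]
bluetip [0.5745 0.0717 0.1697] [0.00033568683760704527, 0.0003356868376073165]
blueroot [0.517  0.0764 0.1364] [0.0007145658145043363, 0.0007145658145044224]
redtip [0.5817 0.2098 0.1649] [0.0003003620757029432, 0.000300362075702906]
redroot [0.5216 0.215  0.1363] [0.00025129972787687126, 0.0002512997278768835]
blue handle top ctr [ 0.5507 -0.2236  0.1025] [0.0008591264100679603, 0.00085912641006787]
red handle top ctr [ 0.52   -0.1205  0.1051] [0.0018729400670640434, 0.0018729400670639633]
dr NR [ 0.4524 -0.0772  0.0118] [0.0009668188074706819, 0.000966818807470796]
dr NL [ 0.5671 -0.0463  0.0137] [0.0027631519374875287, 0.0027631519374875157]
f1 [0.5848 0.0315 0.018 ]
f2 [0.474  0.0352 0.018 ]
f3 [0.4779 0.2602 0.018 ]
f4 [0.5924 0.2559 0.018 ]
d1 [ 0.5675 -0.0405  0.02  ]
d2 [ 0.4507 -0.0728  0.02  ]
d3 [ 0.5004 -0.2775  0.02  ]
d4 [ 0.6186 -0.249   0.02  ]
```

>>> carry_out(moves=[1,-10,-28,-44,-1.466,1,-10,-28,-44,-1.466,1,-10,-28,-44,-1.466,1,-10,-28,-44,-1.466,1,-10,-28,-44,-1.466,1,-10,-28,-44,-1.466,1,-10,-28,-44,-1.466,1,-10,-28,-44,-1.466,1,-10,-28,-44,-1.466,1,-10,-28,-44,-1.466,1,-10,-28,-44,-1.466,1,-10,-28,-44,-1.466])

```text
time: 1.15
tool_pos: [0.514, -0.195, 0.3337]
tool_rot: [0.559, 0.433, 0.559, -0.433]
contact_force: [1.4, -1.1, 0.3]
gripper_width: 0.998
```

Run:
```python
from h import *
np.set_printoptions(precision=4,suppress=True)
import pickle
c=imaging.camera_info("wrist"); im=imaging.grab_frame("wrist")
cv2.imwrite("pics/w1.png",im[:,:,::-1]); pickle.dump(c,open("w1.pkl","wb"))
print(status.state()); print(Rt()); print(ray(c,(320,200)))
```

```text
{'time': 1.2, 'joint_pos': array([-0.4889, -0.1644,  1.6633,  0.0057,  1.6396, -0.7494]), 'joint_vel': array([-0.087 , -0.022 ,  0.0222, -0.0602, -0.0079,  0.042 ]), 'joint_efforts': array([ -6.0509, -26.6866, -33.7236,  -1.2472,   0.1443,  -0.1095]), 'tool_pos': array([ 0.5178, -0.1897,  0.3355]), 'tool_rot': array([ 0.5615,  0.4329,  0.56  , -0.4286]), 'contact_force': array([0.3401, 3.927 , 1.2745]), 'ft_torque': array([ 0.1326, -0.0023, -0.0139]), 'gripper_width': 0.9957685593401233}
[[ 0.0054  0.9662  0.2579]
 [ 0.0036  0.2579 -0.9662]
 [-1.      0.0061 -0.0021]]
(array([ 0.4969, -0.1279,  0.4679]), array([ 0.0869, -0.2678, -0.9596]))
```

View pics/w1.png

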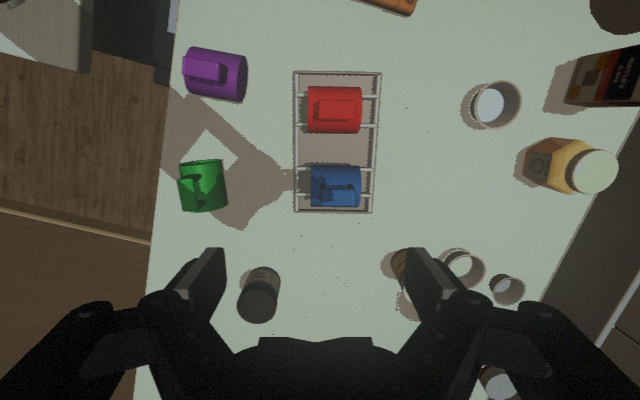

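Run:
```python
import cv2
a=cv2.imread("pics/w1.png")[60:225,270:410]
cv2.imwrite("pics/c3.png",cv2.resize(a,None,fx=3.6,fy=3.6,interpolation=cv2.INTER_CUBIC))
```

```text
(no output)
```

View pics/c3.png

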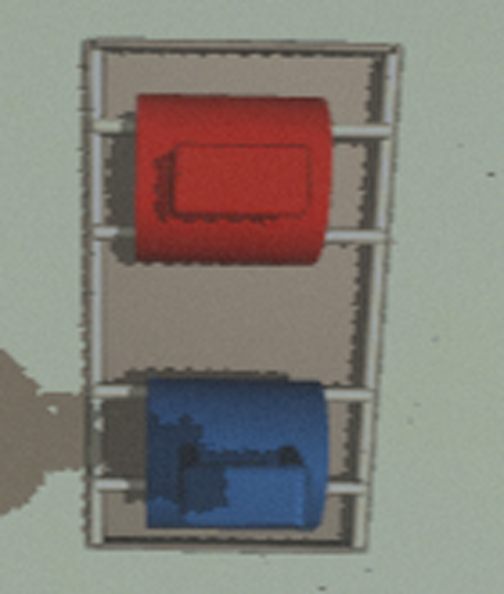

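Run:
```python
from h import *
import pickle
np.set_printoptions(precision=4,suppress=True)
W=pickle.load(open("w1.pkl","rb"))
S=imaging.camera_info("side");C=imaging.camera_info("scene")
f=lambda u,v:(270+(u+.5)/3.6-.5,60+(v+.5)/3.6-.5)
c1=lambda u,v:(220+(u+.5)/3.3-.5,130+(v+.5)/3.3-.5)
c2=lambda u,v:(250+(u+.5)/3.1-.5,130+(v+.5)/3.1-.5)
for n,cs in [("red",[(176,144),(309,144),(309,215),(176,215)]),("blue",[(188,464),(304,464),(304,526),(188,526)])]:
    for z in (.100,.104):
        P=[onz(W,f(*c),z) for c in cs]
        print(n,z,np.mean(P,0),np.linalg.norm(P[1]-P[0]),np.linalg.norm(P[2]-P[1]),P[1]-P[0])
for n,a,b,c in [("red",(427,172),(283,137),(242,180)),("blue",(450,115),(284,50),(246,495))]:
    print(n,*tri([(C,c1(*a)),(S,c2(*b)),(W,f(*c))]))
d=[onz(W,f(*c),.02) for c in [(87,42),(400,47),(366,548),(88,545)]]
print(d,np.mean(d,0),d[1]-d[0],d[2]-d[3],d[0]-d[3])
rods=[onz(W,f(*c),.0225) for c in [(100,127),(100,233),(100,391),(100,485)]]
rods2=[onz(W,f(*c),.0225) for c in [(385,131),(382,237),(370,394),(360,488)]]
print(rods,rods2)
```

```text
red 0.1 [ 0.5215 -0.119   0.1   ] 0.042834547371937925 0.022141833718850014 [0.0415 0.0107 0.    ]
red 0.104 [ 0.5212 -0.1191  0.104 ] 0.042368871301404064 0.021901118624300827 [0.041  0.0106 0.    ]
blue 0.1 [ 0.5514 -0.2213  0.1   ] 0.040488794367469015 0.02268731343583582 [0.0392 0.0101 0.    ]
blue 0.104 [ 0.5508 -0.2203  0.104 ] 0.04004862016653769 0.0224406681548659 [0.0388 0.01   0.    ]
red [ 0.5202 -0.1196  0.1059] [0.0015149996280901356, 0.0022785298398660023, 0.0008884428522446159]
blue [ 0.5499 -0.2206  0.1051] [0.0008160118184952958, 0.001456172343420906, 0.0009238784386090506]
[array([ 0.4556, -0.0832,  0.02  ]), array([ 0.5721, -0.055 ,  0.02  ]), array([ 0.6201, -0.2515,  0.02  ]), array([ 0.5028, -0.2803,  0.02  ])] [ 0.5377 -0.1675  0.02  ] [0.1165 0.0282 0.    ] [0.1173 0.0288 0.    ] [-0.0472  0.1971  0.    ]
[array([ 0.4678, -0.112 ,  0.0225]), array([ 0.4772, -0.1509,  0.0225]), array([ 0.4921, -0.2128,  0.0225]), array([ 0.5015, -0.2521,  0.0225])] [array([ 0.5754, -0.0858,  0.0225]), array([ 0.5865, -0.1243,  0.0225]), array([ 0.6009, -0.1861,  0.0225]), array([ 0.6089, -0.2258,  0.0225])]
```

>>> carry_out(moves=[0,14,2,-0.7,0.01,0,14,2,-0.7,0.01,0,14,2,-0.7,0.01,0,14,2,-0.7,0.01,0,14,2,-0.7,0.01,0,14,2,-0.7,0.01,0,14,2,-0.7,0.01])

```text
time: 1.78
tool_pos: [0.5318, -0.186, 0.1956]
tool_rot: [0.556, 0.438, 0.554, -0.438]
contact_force: [-0.9, -0.1, 0.5]
gripper_width: 0.011
```

```bash
cat >> h.py <<'E'
import pickle
np.set_printoptions(precision=4,suppress=True)
def snap(n,cam="wrist",crop=None,k=1):
    c=imaging.camera_info(cam); im=imaging.grab_frame(cam)[:,:,::-1]
    cv2.imwrite(f"pics/{n}.png",im); pickle.dump(c,open(f"{n}.pkl","wb"))
    if crop:
        u0,v0,u1,v1=crop; cv2.imwrite(f"pics/{n}c.png",cv2.resize(im[v0:v1,u0:u1],None,fx=k,fy=k,interpolation=cv2.INTER_CUBIC))
    return im,c
def st():
    s=status.state(); print(s["time"],s["tool_pos"],"vel",abs(s["joint_vel"]).max().round(4),"F",s["contact_force"],"grip",s["gripper_width"]); R=Rt(s["tool_rot"]); print("x",R[:,0],"y",R[:,1],"z",R[:,2])
E
python3 -c "
from h import *
st(); snap('w2')"
```

```text
1.7833 [ 0.5318 -0.186   0.1956] vel 0.0228 F [-0.8616 -0.1041  0.473 ] grip 0.010707619996544786
x [ 0.0027 -0.0014 -1.    ] y [0.9723 0.2336 0.0023] z [ 0.2336 -0.9723  0.002 ]
```

View pics/w2.png

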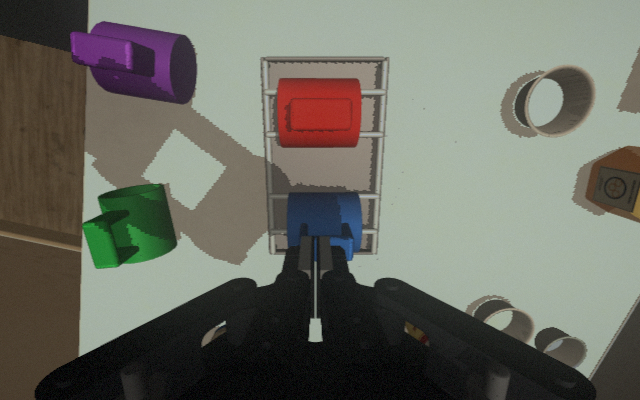

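Run:
```python
from h import *
a=cv2.imread("pics/w2.png")[70:150,265:375]
cv2.imwrite("pics/w2c.png",cv2.resize(a,None,fx=7,fy=7,interpolation=cv2.INTER_CUBIC))
```

```text
(no output)
```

View pics/w2c.png

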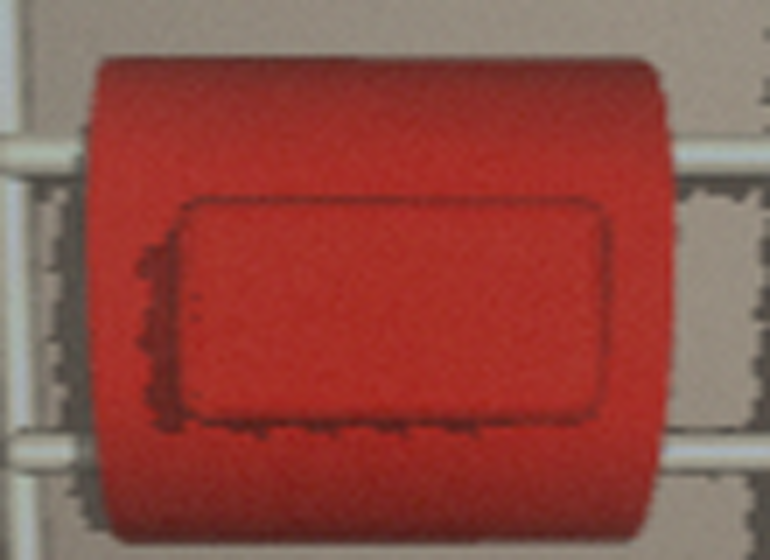

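Run:
```python
from h import *
W=pickle.load(open("w2.pkl","rb"))
f=lambda u,v:(265+(u+.5)/7-.5,70+(v+.5)/7-.5)
for z in (.105,.111):
    P=[onz(W,f(*c),z) for c in [(178,199),(608,199),(606,418),(180,418)]]
    print(z,np.mean(P,0),np.linalg.norm(P[1]-P[0]),np.linalg.norm(P[2]-P[1]),P[1]-P[0])
P=[onz(W,f(*c),.048) for c in [(85,300),(674,300)]];print(P,np.mean(P,0),np.linalg.norm(P[1]-P[0]))
P=[onz(W,f(*c),.023) for c in [(30,158),(30,453)]];print(P,np.linalg.norm(P[1]-P[0]))
print(ray(W,(0,0))[0])
```

```text
0.105 [ 0.5206 -0.1191  0.105 ] 0.043444449973778006 0.02161414938690015 [0.0422 0.0102 0.    ]
0.111 [ 0.5205 -0.1191  0.111 ] 0.042284734350220746 0.021037176568760748 [0.0411 0.0099 0.    ]
[array([ 0.4832, -0.1274,  0.048 ]), array([ 0.5567, -0.1097,  0.048 ])] [ 0.52   -0.1185  0.048 ] 0.0755501880526063
[array([ 0.4693, -0.1116,  0.023 ]), array([ 0.4769, -0.1505,  0.023 ])] 0.039704455276156715
[ 0.5155 -0.1184  0.3298]
```

>>> carry_out(moves=[0,4,0.5,-1.8,0,0,8,0.5,-1.8,0,0,10,0.5,-1.8,0,0,10,0.5,-1.8,0,0,10,0.5,-2.3,0,0,10,0.5,-2.8,0])

```text
time: 2.33
tool_pos: [0.5313, -0.1579, 0.097]
tool_rot: [0.557, 0.438, 0.553, -0.437]
contact_force: [0.2, -0.2, 0.4]
gripper_width: 0.003
```

```bash
python3 -c "
from h import *
st(); snap('w3')"
```

```text
2.3333 [ 0.5313 -0.1579  0.097 ] vel 0.0945 F [ 0.2446 -0.2384  0.3623] grip 0.0029900786956379316
x [ 0.0051 -0.0022 -1.    ] y [0.9725 0.233  0.0045] z [ 0.2329 -0.9725  0.0033]
```

View pics/w3.png

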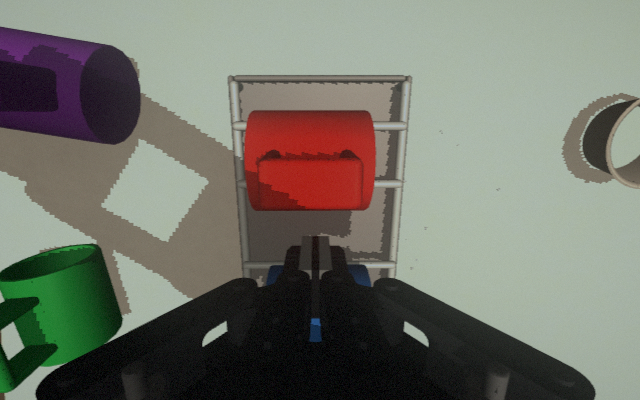

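>>> carry_out(moves=[0,0,0,-0.5,0,0,0,0,-1,0,0,0,0,-1.5,0,0,0,0,-2,0,0,0,0,-2.5,0,0,0,0,-3,0,0,0,0,-3.5,0,0,0,0,-4,0,0,0,0,-4.2,0,0,0,0,-4.2,0])

```text
time: 3.22
tool_pos: [0.5192, -0.1155, 0.0933]
tool_rot: [0.555, 0.437, 0.556, -0.438]
contact_force: [0.6, -0.2, -0.4]
gripper_width: 0.002
```

```bash
python3 -c "
from h import *
st(); snap('w4');snap('s4','side',(290,120,400,220),5);snap('c4','scene',(300,140,420,220),5)"
```

```text
3.2167 [ 0.5192 -0.1155  0.0933] vel 0.0099 F [ 0.62   -0.2052 -0.3983] grip 0.0019704411781534246
x [-0.0004  0.0002 -1.    ] y [ 0.9721  0.2345 -0.0003] z [ 0.2345 -0.9721 -0.0003]
```

View pics/w4.png

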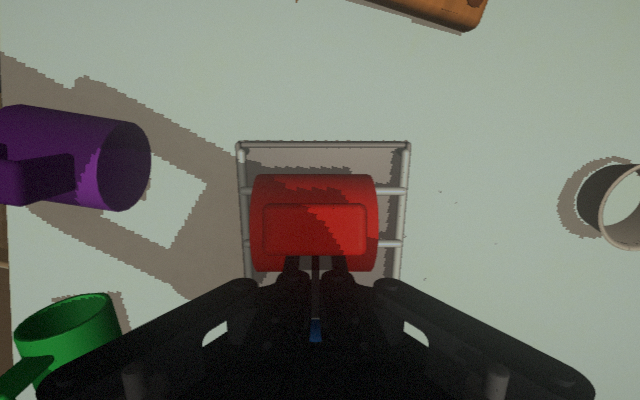

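View pics/c4c.png

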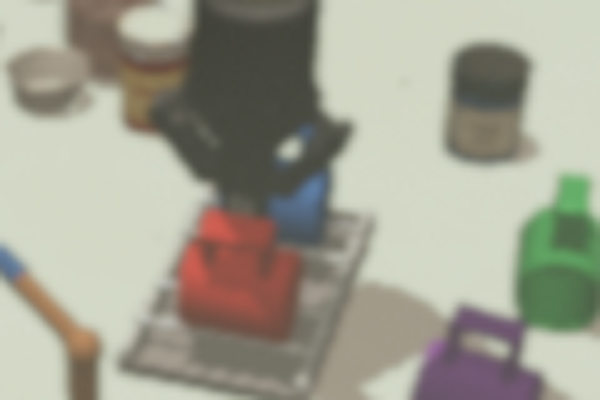

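View pics/s4c.png

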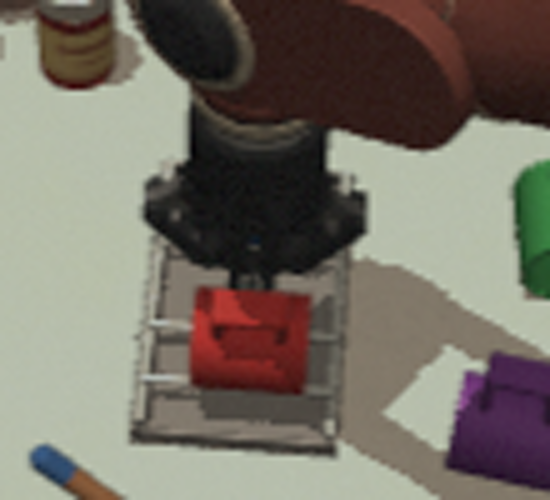

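>>> carry_out(moves=[0,0,0,1.5,0,0,0,0,3,0,0,-4,0,4,0,1,-8,0,5.5,0,1,-10,0,6.5,0,1,-10,0,6.5,0,1,-10,0,6.5,0])

```text
time: 3.95
tool_pos: [0.5359, -0.1817, 0.1958]
tool_rot: [0.556, 0.439, 0.553, -0.438]
contact_force: [-0.5, -0.3, -0.9]
gripper_width: 0.568
```

```bash
python3 -c "
from h import *
st(); snap('w5','wrist',(250,60,390,180),5.5);snap('s5','side',(290,120,400,220),6);snap('c5','scene',(300,140,420,220),6)"
```

```text
3.95 [ 0.5359 -0.1817  0.1958] vel 0.0732 F [-0.5476 -0.3342 -0.8703] grip 0.5677212617089451
x [ 0.0038 -0.0021 -1.    ] y [0.9728 0.2318 0.0033] z [ 0.2318 -0.9728  0.0029]
```

View pics/w5c.png

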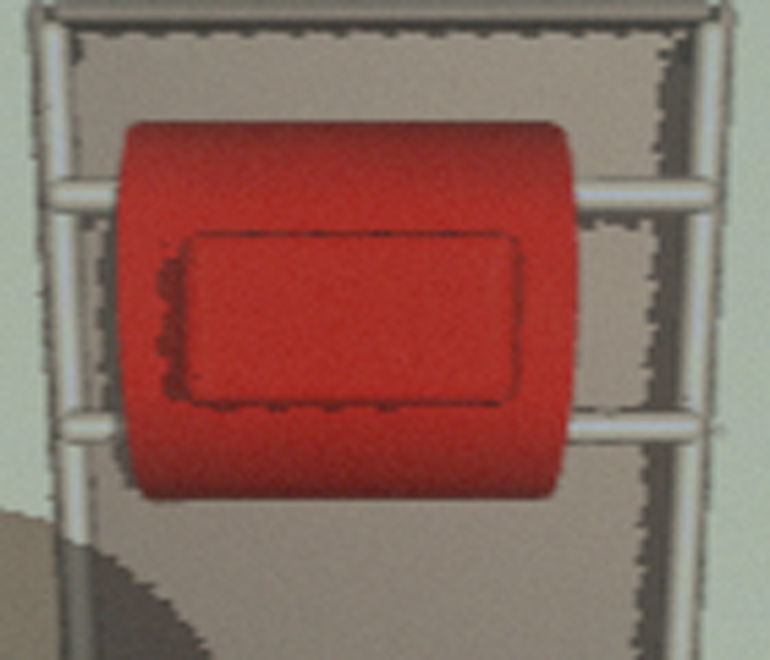

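View pics/c5c.png

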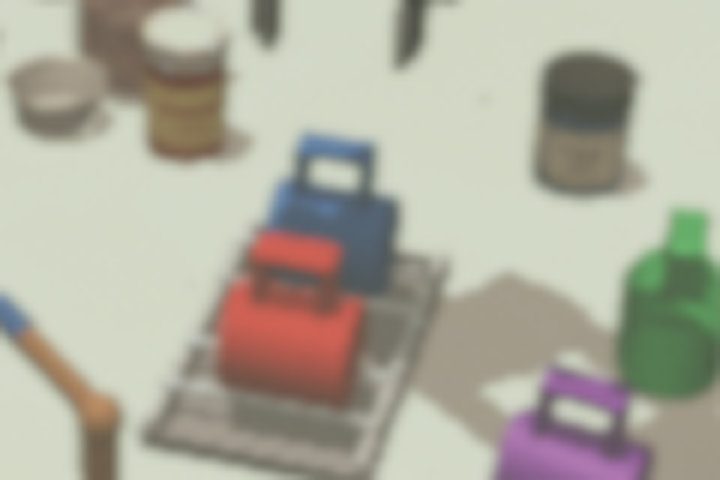

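View pics/s5c.png

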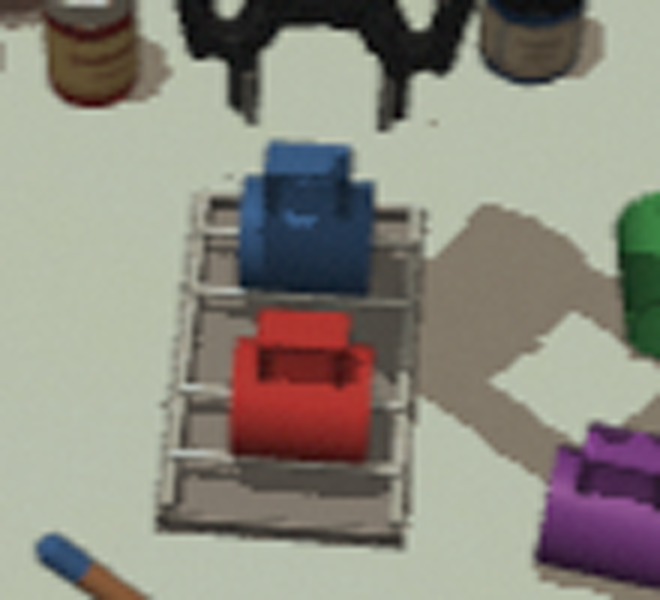

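>>> carry_out(moves=[1,0,0,-4,0,1,0,0,-6.5,0,1,3,0,-6.5,0,1,6,0,-6.5,0,1,9,0,-6.5,0,1,10.2,0,-6.5,0,1,10.2,0,-6.5,0,1,10.2,0,-6.5,0])

```text
time: 4.77
tool_pos: [0.5187, -0.1158, 0.0905]
tool_rot: [0.555, 0.437, 0.556, -0.438]
contact_force: [0.3, -0.6, 0.9]
gripper_width: 1.0
```

```bash
python3 -c "
from h import *
st(); snap('w6');snap('c6','scene',(300,140,420,220),6)"
```

```text
4.7667 [ 0.5187 -0.1158  0.0905] vel 0.0501 F [ 0.2735 -0.6466  0.8948] grip 0.9997832095707018
x [-0.0025  0.0009 -1.    ] y [ 0.9722  0.234  -0.0022] z [ 0.234  -0.9722 -0.0015]
```

View pics/w6.png

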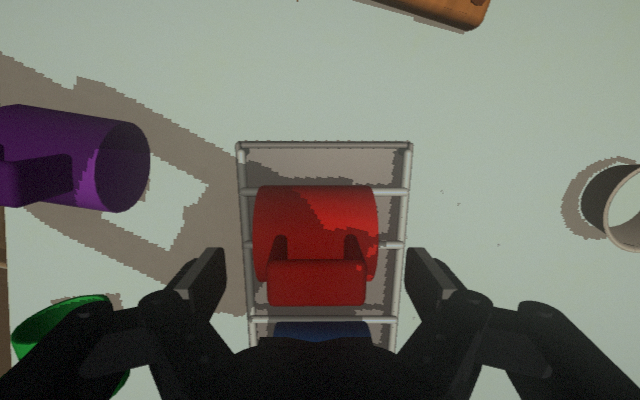

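View pics/c6c.png

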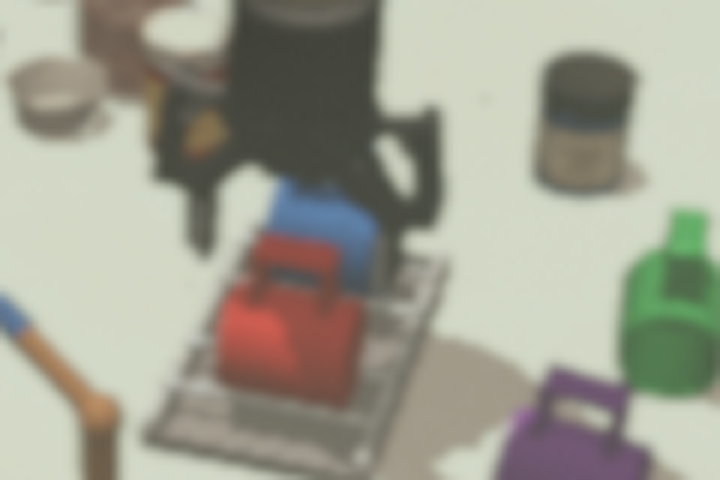

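>>> carry_out(moves=[1,-0.3,0,0.2,0,0,-0.3,0,0.2,0,0,-0.3,0,0.2,0,0,-0.3,0,0.2,0,0,-0.3,0,0.2,0,0,-0.3,0,0.2,0,0,-0.3,0,0.2,0])

```text
time: 5.45
tool_pos: [0.5204, -0.1182, 0.0954]
tool_rot: [0.556, 0.438, 0.555, -0.438]
contact_force: [-1.0, 0.5, 5.6]
gripper_width: 0.503
```

```bash
python3 -c "
from h import *
st(); snap('w7')"
```

```text
5.45 [ 0.5204 -0.1182  0.0954] vel 0.0022 F [-0.9761  0.4872  5.5979] grip 0.5026002890988734
x [ 0.0011 -0.0004 -1.    ] y [0.9723 0.2338 0.0009] z [ 0.2338 -0.9723  0.0007]
```

View pics/w7.png

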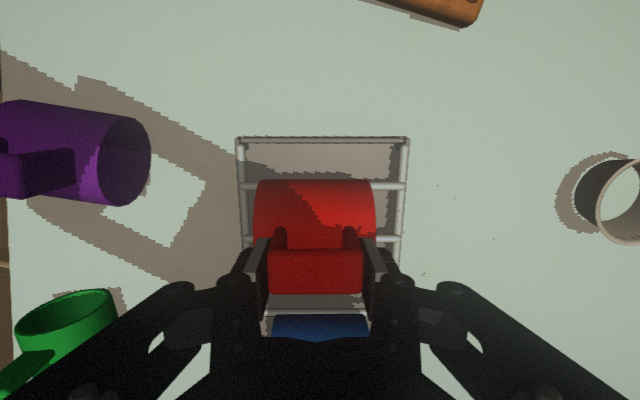

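>>> carry_out(moves=[0,0.0,0,-0.25,0,0,0.03,0,-0.5,0,0,0.06,0,-0.75,0,0,0.11,0,-1.0,0,0,0.11,0,-1.0,0])

```text
time: 5.92
tool_pos: [0.5192, -0.1117, 0.0962]
tool_rot: [0.559, 0.436, 0.553, -0.439]
contact_force: [-2.0, -8.0, 8.8]
gripper_width: 0.501
```

```bash
python3 -c "
from h import *
st(); snap('w8')"
```

```text
5.9167 [ 0.5192 -0.1117  0.0962] vel 0.004 F [-2.0284 -7.9736  8.818 ] grip 0.5014858794296906
x [ 0.0038 -0.0089 -1.    ] y [0.972  0.2349 0.0016] z [ 0.2349 -0.972   0.0095]
```

View pics/w8.png

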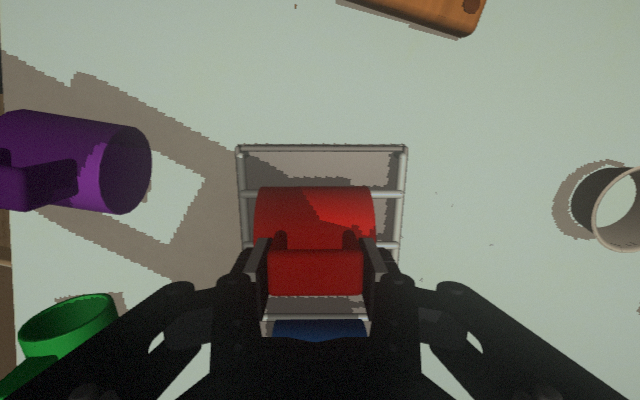

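>>> carry_out(moves=[0,-0.11,0,0.5,0,0,-0.11,0,1.0,0,0.49,-0.11,0,1.0,0,0.49,-0.11,0,1.0,0,0.49,-0.11,0,0.6,0,0.49,-0.11,0,0.3,0,0.49,0,0,0,0,0.49,0,0,0,0])

```text
time: 6.63
tool_pos: [0.5191, -0.1115, 0.0957]
tool_rot: [0.559, 0.436, 0.553, -0.439]
contact_force: [-1.6, -9.6, 8.0]
gripper_width: 0.501
```

```bash
python3 -c "
from h import *
st(); snap('w9')"
```

```text
6.6333 [ 0.5191 -0.1115  0.0957] vel 0.0067 F [-1.5798 -9.5791  7.978 ] grip 0.5007226918425897
x [ 0.0036 -0.0086 -1.    ] y [0.9719 0.2353 0.0015] z [ 0.2353 -0.9719  0.0092]
```

View pics/w9.png

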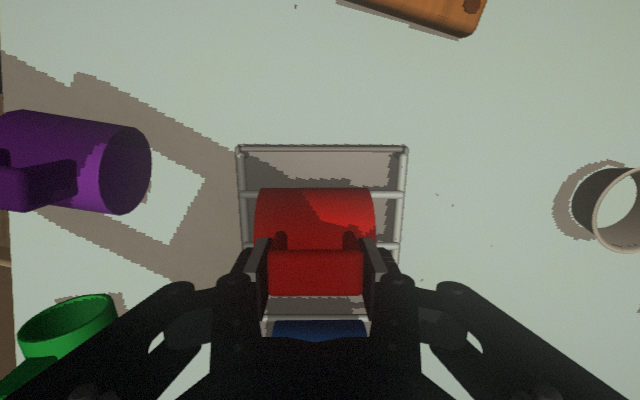

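>>> carry_out(moves=[0.502,0,0,0,0,0.502,0,0,0,0,0.502,0,0,0,0])

```text
time: 6.93
tool_pos: [0.5191, -0.1116, 0.0956]
tool_rot: [0.558, 0.436, 0.553, -0.439]
contact_force: [-1.6, -9.0, 7.6]
gripper_width: 0.508
```

>>> carry_out(moves=[0.51,0,0,0,0,0.51,0,0,0,0,0.51,0,0,0,0])

```text
time: 7.18
tool_pos: [0.5189, -0.1104, 0.0956]
tool_rot: [0.557, 0.437, 0.554, -0.438]
contact_force: [-1.6, -6.0, 9.0]
gripper_width: 0.513
```

>>> carry_out(moves=[0.515,0,0,0,0,0.515,0,0,0,0,0.515,0,0,0,0])

```text
time: 7.43
tool_pos: [0.5188, -0.1094, 0.0952]
tool_rot: [0.557, 0.438, 0.554, -0.438]
contact_force: [-0.8, -2.3, 8.4]
gripper_width: 0.513
```

```bash
python3 -c "
from h import *
st(); snap('w10')"
```

```text
7.4333 [ 0.5188 -0.1094  0.0952] vel 0.0013 F [-0.7724 -2.2563  8.4149] grip 0.5129754958567952
x [ 0.0026 -0.0021 -1.    ] y [0.9723 0.2338 0.0021] z [ 0.2338 -0.9723  0.0026]
```

View pics/w10.png

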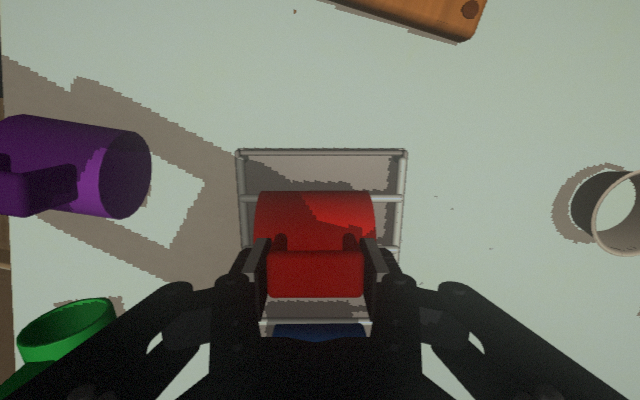

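>>> carry_out(moves=[0.515,0.05,0,-0.3,0,0.515,0.15,0,-0.6,0,0.515,0.25,0,-0.9,0,0.515,0.25,0,-0.9,0])

```text
time: 7.82
tool_pos: [0.5164, -0.0997, 0.0924]
tool_rot: [0.556, 0.438, 0.555, -0.437]
contact_force: [-0.8, -0.9, 8.5]
gripper_width: 0.516
```

```bash
python3 -c "
from h import *
st(); snap('w11')"
```

```text
7.8167 [ 0.5164 -0.0997  0.0924] vel 0.0041 F [-0.7771 -0.9252  8.5243] grip 0.5157539293608069
x [ 0.0019 -0.0007 -1.    ] y [0.9722 0.234  0.0017] z [ 0.234  -0.9722  0.0011]
```

View pics/w11.png

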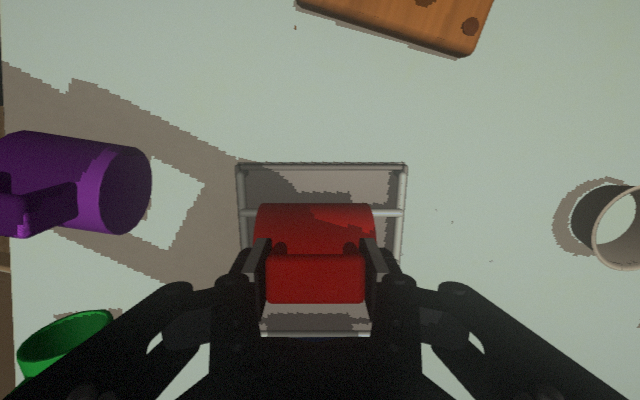

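>>> carry_out(moves=[0.515,0.1,0,-0.3,0,0.515,0.25,0,-0.6,0,0.515,0.4,0,-0.9,0,0.515,0.5,0,-1.2,0,0.515,0.5,0,-1.2,0])

```text
time: 8.28
tool_pos: [0.5133, -0.0875, 0.0869]
tool_rot: [0.556, 0.438, 0.555, -0.437]
contact_force: [-0.8, 1.2, 9.3]
gripper_width: 0.514
```

```bash
python3 -c "
from h import *
st(); snap('w12');snap('c12','scene',(300,140,420,220),6);snap('s12','side',(290,120,400,220),6)"
```

```text
8.2833 [ 0.5133 -0.0875  0.0869] vel 0.0036 F [-0.8123  1.1745  9.2529] grip 0.514423396966796
x [ 0.0012  0.0005 -1.    ] y [0.9722 0.234  0.0013] z [ 0.234  -0.9722 -0.0002]
```

View pics/w12.png

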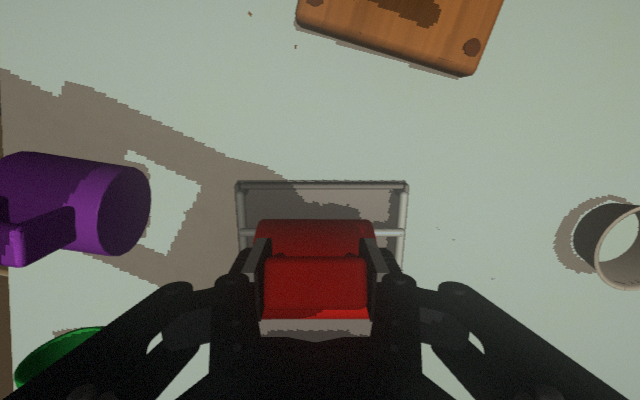

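View pics/c12c.png

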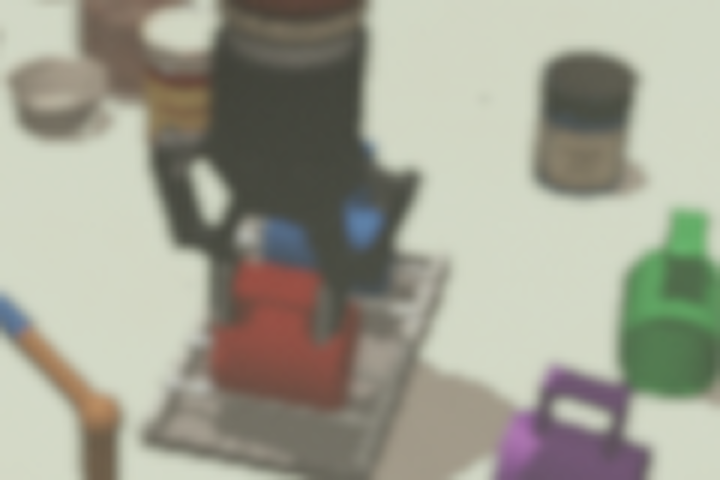

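View pics/s12c.png

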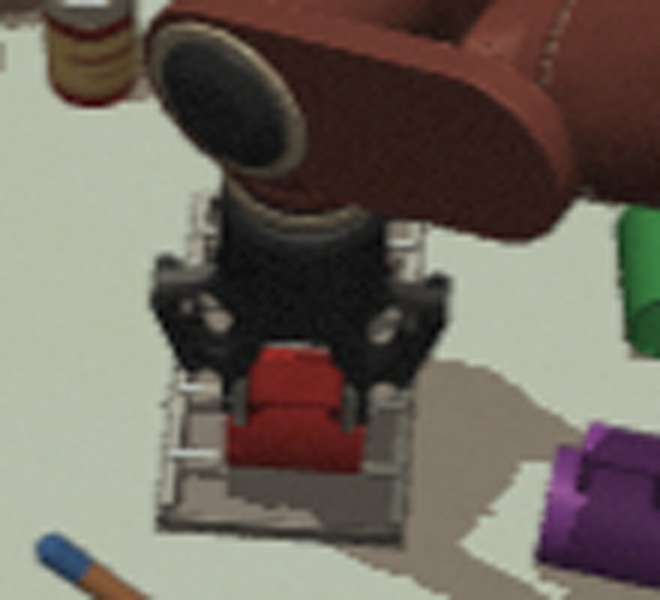

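>>> carry_out(moves=[0,0,0,0,0,0,0,0,0,0,0,0,0,0,0,0,-0.5,0,0,0,0,-1.5,0,0,0,0,-4,0,0,0,0,-8,0,0,0,0,-12,0,0,0,0,-14,0,0,0,0,-14,0,0,0])

```text
time: 9.27
tool_pos: [0.5153, -0.0885, 0.2326]
tool_rot: [0.559, 0.439, 0.552, -0.436]
contact_force: [0.8, 0.4, -1.2]
gripper_width: 0.508
```

```bash
python3 -c "
from h import *
st(); snap('w13');snap('c13','scene',(300,100,420,200),6);snap('s13','side',(280,120,410,240),5)"
```

```text
9.2667 [ 0.5153 -0.0885  0.2326] vel 0.0845 F [ 0.7802  0.4005 -1.174 ] grip 0.5076085380854024
x [ 0.0101 -0.0028 -0.9999] y [0.9722 0.234  0.0092] z [ 0.2339 -0.9722  0.005 ]
```

View pics/w13.png

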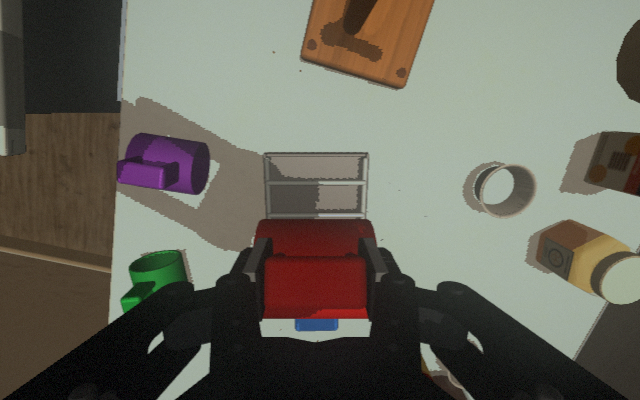

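View pics/c13c.png

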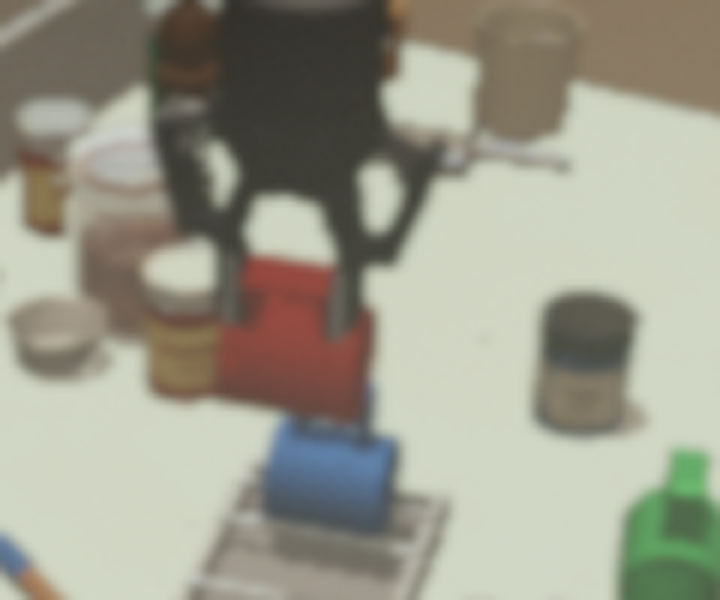

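View pics/s13c.png

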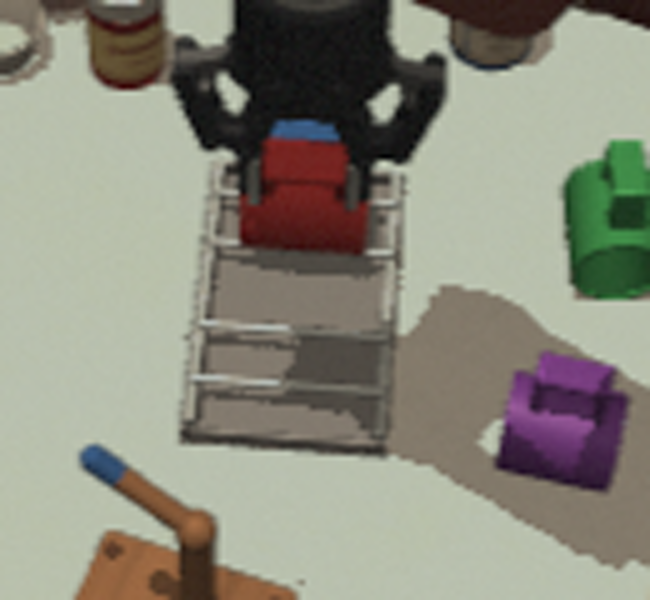

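Run:
```python
from h import *
a=cv2.imread("pics/w13.png")[205:345,240:390]
a=cv2.convertScaleAbs(a,alpha=1.6,beta=15)
cv2.imwrite("pics/w13c.png",cv2.resize(a,None,fx=5,fy=4,interpolation=cv2.INTER_CUBIC))
```

```text
(no output)
```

View pics/w13c.png

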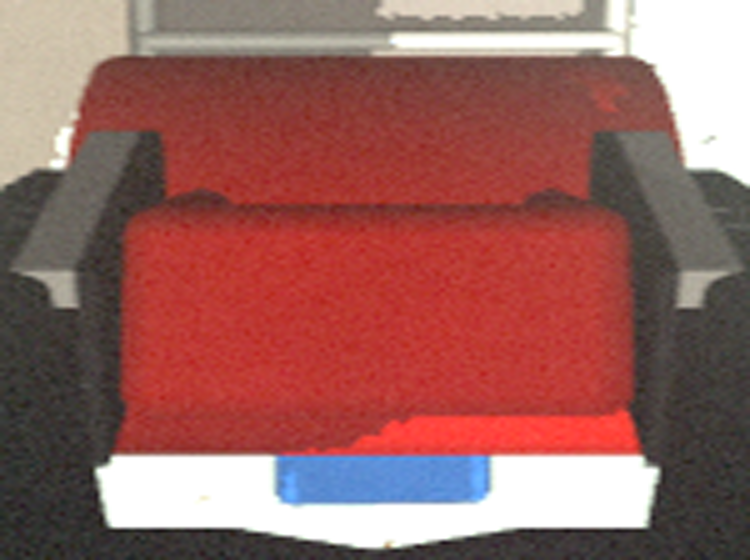

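```bash
cat > lean.py <<'E'
from h import *
from scipy.optimize import least_squares
def solve(c,vs,R,tool,prt=True):
    # vs: silhouette front, handle front edge, handle back edge, silhouette rear (pixels rows)
    K=c["K"];n=[np.array([(v-K[1,2])/K[1,1],1.]) for v in vs]; n=[a/np.linalg.norm(a) for a in n]
    # world vertical in camera yz
    up=c["R"]@np.array([0,0,1.]); up=up[1:]/np.linalg.norm(up[1:])
    lat=np.array([up[1],-up[0]]);  # perpendicular
    if lat[0]>0: lat=-lat          # lateral + = image up
    cr=lambda a,b:a[0]*b[1]-a[1]*b[0]
    def pts(p):
        A=np.array(p[:2]);zc=np.cos(p[2])*up+np.sin(p[2])*lat; yc=np.cos(p[2])*lat-np.sin(p[2])*up
        return A,zc,yc
    def f(p):
        A,zc,yc=pts(p)
        return [abs(cr(n[0],A))-.030,cr(n[1],A+.0625*zc+.0105*yc),cr(n[2],A+.0625*zc-.0105*yc),abs(cr(n[3],A))-.030]
    s=least_squares(f,[.02,.2,.6])
    A,zc,yc=pts(s.x); H=A+.043*zc
    Xw=c["R"].T@(np.array([0,H[0],H[1]])-c["t"]); Aw=c["R"].T@(np.array([0,A[0],A[1]])-c["t"])
    d=R.T@(Xw-tool); da=R.T@(Aw-tool)
    if prt: print("lean deg",np.degrees(s.x[2]),"resid mm",np.array(s.fun)*1e3,"handle centre in tool x,z mm",d[[0,2]]*1e3,"axis",da[[0,2]]*1e3,"Zworld",Xw[2])
    return s
E
python3 - <<'E'
from lean import *
W=pickle.load(open("w13.pkl","rb"))
R=np.array([[.0101,.9722,.2339],[-.0028,.234,-.9722],[-.9999,.0092,.005]])
solve(W,[219.2,256.7,308,318.7],R,np.array([.5153,-.0885,.2326]))
E
```

```text
lean deg 23.519924419844617 resid mm [-0.009  -0.0179  0.0192 -0.0102] handle centre in tool x,z mm [-3.8801  7.3933] axis [35.6326 24.3548] Zworld 0.236520692803372
```

>>> carry_out(moves=[0,4,0,0,0,0,8,0,0,0,0,12,0,0,0,0,13.3,0,0,0,0,13.7,0,0,0,0,13.7,0,0,0,0.508,13.7,0,0,0,0.508,13.7,0,0,0,0.508,13.8,0,-0.3,0,0.508,13.9,0,-0.6,0,0.508,14.1,0,-0.9,0,0.508,14.3,0,-1.2,0])

```text
time: 10.42
tool_pos: [0.511, -0.0774, 0.0855]
tool_rot: [0.557, 0.437, 0.554, -0.438]
contact_force: [-5.6, -2.5, 15.7]
gripper_width: 0.513
```

```bash
python3 -c "
from h import *
st(); snap('w14',crop=(240,190,390,345),k=4)"
```

```text
10.4167 [ 0.511  -0.0774  0.0855] vel 0.0659 F [-5.5813 -2.5161 15.7407] grip 0.5131561899079651
x [ 0.0019 -0.0036 -1.    ] y [0.9722 0.2343 0.001 ] z [ 0.2343 -0.9722  0.004 ]
```

View pics/w14c.png

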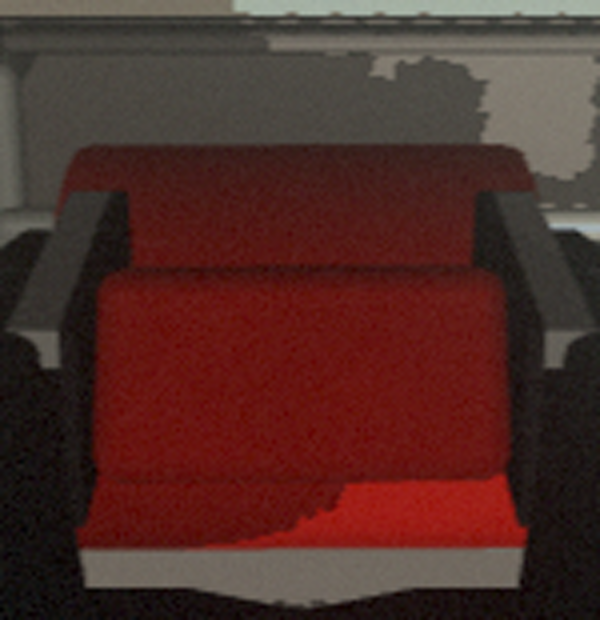

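Run:
```python
from lean import *
W=pickle.load(open("w14.pkl","rb"))
R=np.array([[.0019,.9722,.2343],[-.0036,.2343,-.9722],[-1,.001,.004]])
solve(W,[226.2,257,309.5,326.7],R,np.array([.511,-.0774,.0855]))
```

```text
lean deg 27.27902633096006 resid mm [-0.0675 -0.1309  0.1363 -0.0724] handle centre in tool x,z mm [-5.0456  8.5807] axis [33.25   28.1364] Zworld 0.09057970643544558
```

>>> carry_out(moves=[0.51,0.2,0,0.1,0,0.51,0.4,0,0.2,0,0.51,0.6,0,0.3,0,0.51,0.8,0,0.4,0,0.51,0.8,0,0.4,0])

```text
time: 10.88
tool_pos: [0.5156, -0.0807, 0.084]
tool_rot: [0.558, 0.439, 0.553, -0.436]
contact_force: [-7.8, 4.1, 35.1]
gripper_width: 0.509
```

```bash
python3 -c "
from h import *
st(); snap('w15',crop=(240,190,390,345),k=4)"
```

```text
10.8833 [ 0.5156 -0.0807  0.084 ] vel 0.0203 F [-7.802   4.1305 35.1334] grip 0.5093373146462559
x [ 0.0089 -0.0015 -1.    ] y [0.9723 0.2335 0.0083] z [ 0.2334 -0.9724  0.0035]
```

View pics/w15c.png

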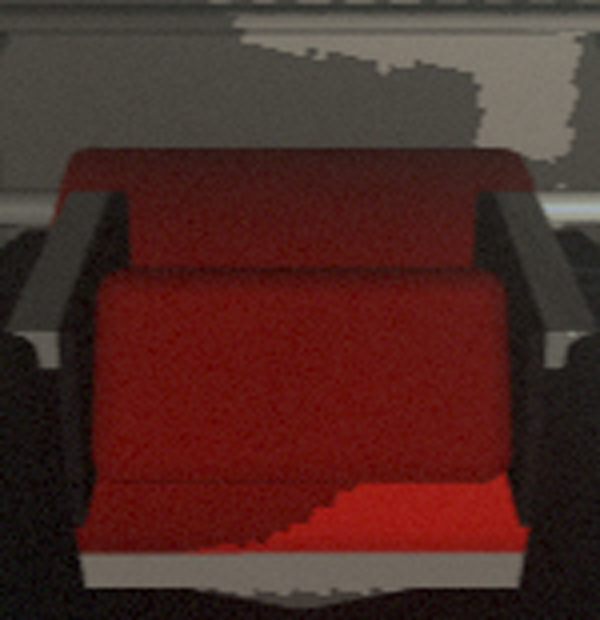

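>>> carry_out(moves=[0.0,-0.6,0,0,0,0,-0.8,0,0,0,0,-0.8,0,0,0,0,-1.5,0,0,0,0,-3,0,0,0,0,-6,0,0,0,0,-10,0,0,0,0,-14,0,0,0,0,-17,0,0,0,0,-17,0,0,0,0,-17,0,0,0])

```text
time: 11.85
tool_pos: [0.5112, -0.0801, 0.246]
tool_rot: [0.556, 0.438, 0.555, -0.437]
contact_force: [0.5, 0.7, -2.7]
gripper_width: 0.504
```

```bash
python3 -c "
from h import *
st(); snap('w16',crop=(240,190,390,345),k=4)"
```

```text
11.85 [ 0.5112 -0.0801  0.246 ] vel 0.0726 F [ 0.5391  0.6742 -2.6951] grip 0.5044965389018752
x [ 0.0022 -0.0003 -1.    ] y [0.9723 0.2338 0.0021] z [ 0.2338 -0.9723  0.0008]
```

View pics/w16c.png

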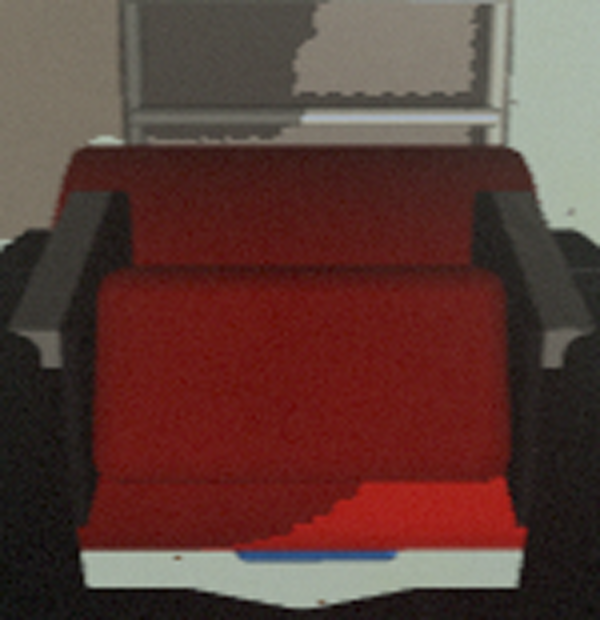

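Run:
```python
from lean import *
W=pickle.load(open("w16.pkl","rb"))
R=np.array([[.0022,.9723,.2338],[-.0003,.2338,-.9723],[-1,.0021,.0008]])
solve(W,[226.5,256.75,310,327],R,np.array([.5112,-.0801,.246]))
```

```text
lean deg 27.229275799703267 resid mm [-0.13   -0.2483  0.2584 -0.1391] handle centre in tool x,z mm [-5.3156  8.4421] axis [32.9352 28.0865] Zworld 0.2513231777194117
```

>>> carry_out(moves=[0,-4,0,0,0,0,-6,2,-2.5,-0.12,0,-6,18.3,-25.4,-1.3,0,-6,18.3,-25.4,-1.3,0,-6,18.3,-25.4,-1.3,0,-6,18.3,-25.4,-1.3,0,-6,18.3,-25.4,-1.3,0,-6,18.3,-25.4,-1.3,0,-6,18.3,-25.4,-1.3,0,-6,18.3,-25.4,-1.3,0,-6,18.3,-25.4,-1.3,0,-6,18.3,-25.4,-1.3])

```text
time: 12.9
tool_pos: [0.6278, 0.2103, 0.2994]
tool_rot: [0.704, 0.009, 0.71, -0.011]
contact_force: [0.0, 0.4, -2.1]
gripper_width: 0.502
```

```bash
python3 -c "
from h import *
st(); snap('w17');snap('c17','scene',(180,80,380,260),4);snap('s17','side',(220,150,380,320),4)"
```

```text
12.9 [0.6278 0.2103 0.2994] vel 0.5805 F [ 0.0193  0.3988 -2.1041] grip 0.5021456467432581
x [-0.0083 -0.0018 -1.    ] y [ 0.0283  0.9996 -0.002 ] z [ 0.9996 -0.0283 -0.0083]
```

View pics/w17.png

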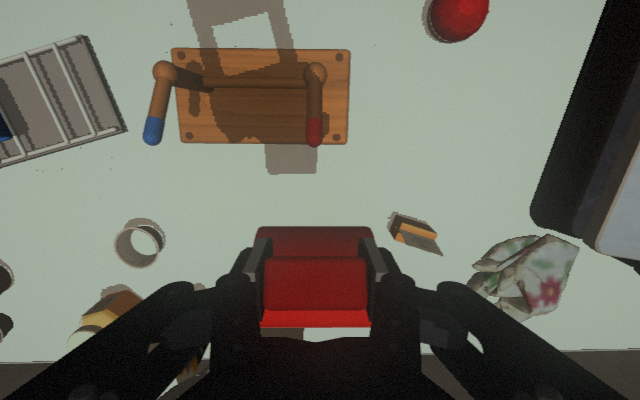

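View pics/c17c.png

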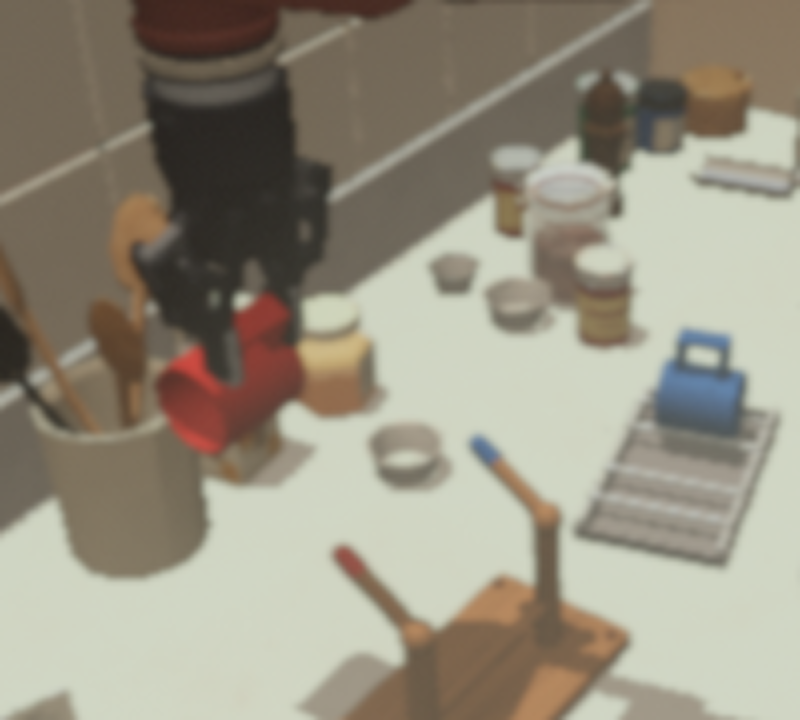

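View pics/s17c.png

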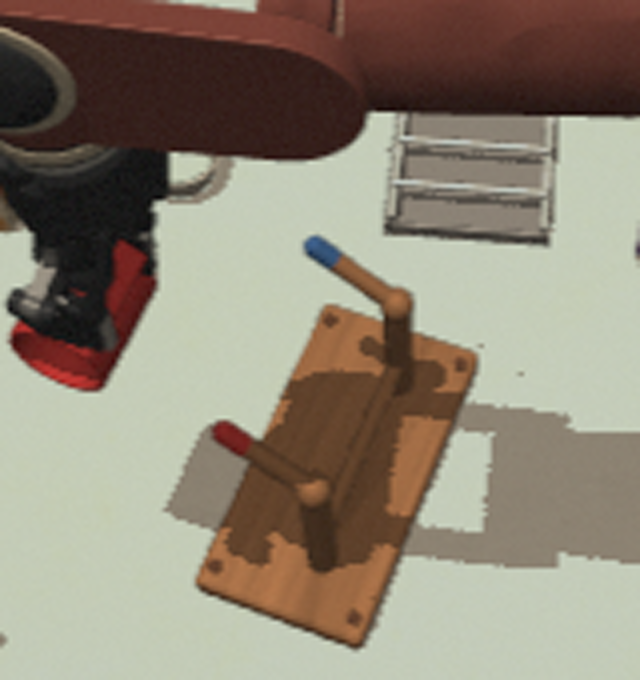

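```bash
python3 -c "
from h import *
st(); snap('w18',crop=(140,40,360,160),k=3.6)"
```

```text
13.05 [0.6281 0.2095 0.3008] vel 0.0122 F [-0.2796  0.2894 -2.6441] grip 0.5067394415368948
x [-0.0062 -0.0012 -1.    ] y [ 0.0362  0.9993 -0.0015] z [ 0.9993 -0.0362 -0.0061]
```

View pics/w18c.png

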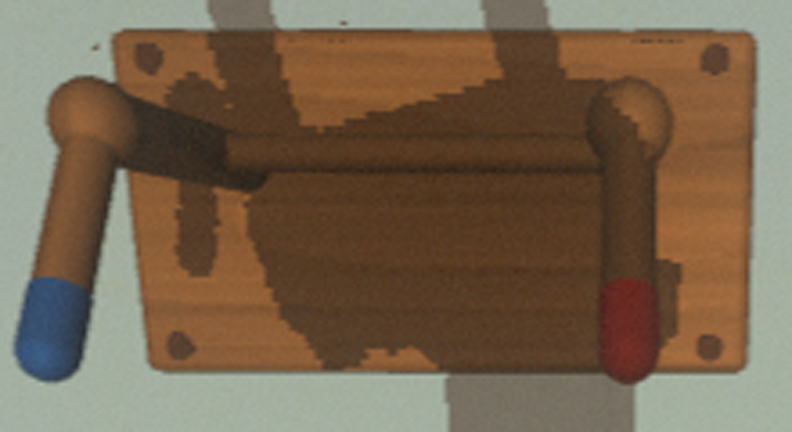

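Run:
```python
from h import *
W=pickle.load(open("w18.pkl","rb"));S=imaging.camera_info("side");C=imaging.camera_info("scene")
f=lambda u,v:(140+(u+.5)/3.6-.5,40+(v+.5)/3.6-.5)
fc=lambda u,v:(180+(u+.5)/4-.5,80+(v+.5)/4-.5)
fs=lambda u,v:(220+(u+.5)/4-.5,150+(v+.5)/4-.5)
print("cam",ray(W,(0,0))[0])
# end-sphere centres: tip inset by ~ radius
for n,w,c,s in [("redroot",(630,120),(417,633),(313,488)),("redend",(629,357),(347,562),(222,434)),("blueroot",(92,117),(545,513),(398,302)),("blueend",(53,354),(483,452),(316,247))]:
    print(n,*tri([(W,f(*w)),(C,fc(*c)),(S,fs(*s))]),"plane",onz(W,f(*w),.13 if 'root' in n else .169))
for n,uvs in [("foot",[(113,32),(755,34),(745,373),(150,371)])]:
    P=[onz(W,f(*u),.018) for u in uvs];print(np.array(P),np.mean(P,0),P[1]-P[0],P[3]-P[0])
```

```text
cam [0.5594 0.2116 0.4355]
redroot [0.5235 0.213  0.1316] [0.0011209524407898954, 0.0009039412577965933, 0.0003157758651436392] plane [0.5226 0.2121 0.13  ]
redend [0.581  0.2092 0.1602] [0.0006347838272846652, 0.0015132006059432955, 0.0011129402207929117] plane [0.5805 0.2099 0.169 ]
blueroot [0.5176 0.0749 0.135 ] [0.0009079436378239684, 0.0013761220315789123, 0.0010583130271932882] plane [0.5168 0.0716 0.13  ]
blueend [0.5757 0.0649 0.157 ] [0.00026328847965852566, 7.465470183794646e-05, 0.00021024985230884684] plane [0.5748 0.071  0.169 ]
[[0.474  0.0323 0.018 ]
 [0.4827 0.2571 0.018 ]
 [0.5999 0.2528 0.018 ]
 [0.5912 0.027  0.018 ]] [0.5369 0.1423 0.018 ] [0.0087 0.2248 0.    ] [ 0.1172 -0.0053  0.    ]
```

>>> carry_out(moves=[0,4,-0.1,0,0,0,8,-0.1,0,0,0,10,-0.1,-0.5,0,0,11,-0.1,-1.5,0,0,11.6,-0.1,-2.2,0,0,11.6,-0.1,-2.7,0,0,11.6,-0.1,-2.7,0,0,11.6,-0.1,-2.7,0])

```text
time: 13.77
tool_pos: [0.6031, 0.2097, 0.1908]
tool_rot: [0.708, 0.013, 0.706, -0.012]
contact_force: [0.4, 0.5, -1.8]
gripper_width: 0.509
```

```bash
python3 -c "
from h import *
st(); snap('w19');snap('c19','scene',(180,120,340,260),5);snap('s19','side',(220,170,360,310),4.2)"
```

```text
13.7667 [0.6031 0.2097 0.1908] vel 0.0197 F [ 0.4204  0.4609 -1.7851] grip 0.50858700781958
x [ 0.0032  0.0007 -1.    ] y [0.0351 0.9994 0.0008] z [ 0.9994 -0.0351  0.0032]
```

View pics/w19.png

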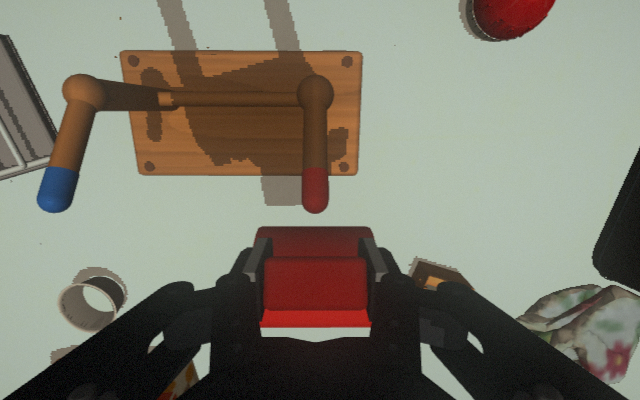

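View pics/c19c.png

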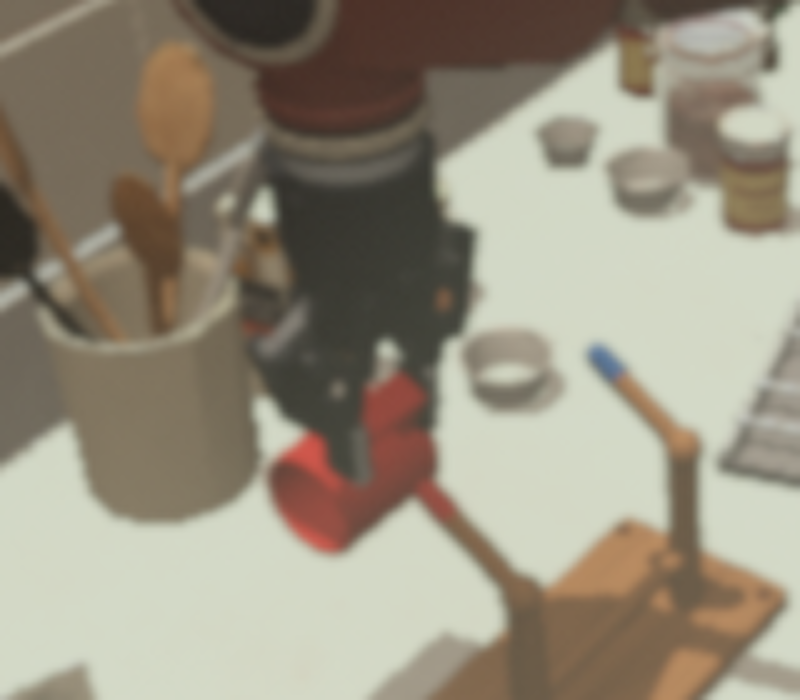

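View pics/s19c.png

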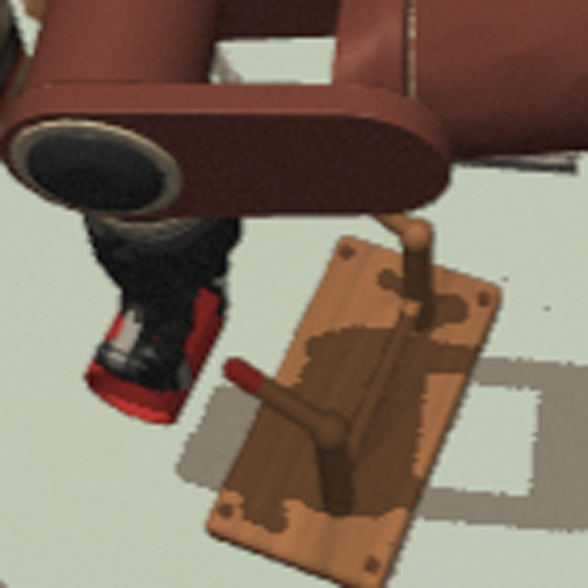

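Run:
```python
from h import *
a=cv2.imread("pics/w19.png")
b=a[70:220,285:345]
cv2.imwrite("pics/w19c.png",cv2.resize(b,None,fx=4,fy=4,interpolation=cv2.INTER_CUBIC))
b=a[60:220,30:110]
cv2.imwrite("pics/w19d.png",cv2.resize(b,None,fx=3.7,fy=3.7,interpolation=cv2.INTER_CUBIC))
```

```text
(no output)
```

View pics/w19c.png

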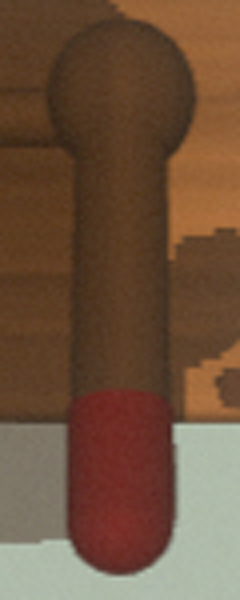

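View pics/w19d.png

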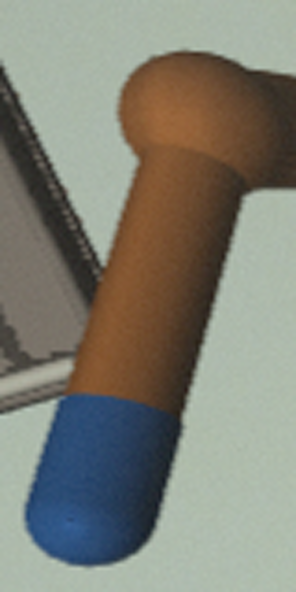

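Run:
```python
from h import *
W=pickle.load(open("w19.pkl","rb"))
print("cam",ray(W,(0,0))[0])
f=lambda u,v:(285+(u+.5)/4-.5,70+(v+.5)/4-.5)
g=lambda u,v:(30+(u+.5)/3.7-.5,60+(v+.5)/3.7-.5)
r=onz(W,f(121,92),.13);e=onz(W,f(121.5,522),.169);print("red",r,e,e-r)
r2=onz(W,g(196,122),.13);e2=onz(W,g(92,503),.169);print("blue",r2,e2,e2-r2,r-r2)
W=pickle.load(open("w18.pkl","rb"))
f=lambda u,v:(140+(u+.5)/3.6-.5,40+(v+.5)/3.6-.5)
# triangulate w18 & w19
W9=pickle.load(open("w19.pkl","rb"));f9=lambda u,v:(285+(u+.5)/4-.5,70+(v+.5)/4-.5)
print(tri([(W,f(630,120)),(W9,f9(121,92))]),tri([(W,f(629,355)),(W9,f9(121.5,522))]))
```

```text
cam [0.5332 0.2115 0.3248]
red [0.5227 0.2119 0.13  ] [0.5795 0.21   0.169 ] [ 0.0568 -0.0019  0.039 ]
blue [0.5178 0.0704 0.13  ] [0.5721 0.0706 0.169 ] [0.0543 0.0002 0.039 ] [0.0049 0.1415 0.    ]
(array([0.5228, 0.212 , 0.1314]), [0.00010296910474108122, 0.00010296910474112899]) (array([0.5802, 0.21  , 0.1667]), [3.935170845859828e-05, 3.935170845858786e-05])
```

>>> carry_out(moves=[0,0.8,0,-0.5,0,0,1.2,0,-1.0,0,0,1.5,0,-1.5,0,0,1.8,0,-1.9,0,0,1.8,0,-1.9,0,0,1.8,0,-1.9,0])

```text
time: 14.42
tool_pos: [0.5828, 0.2103, 0.1704]
tool_rot: [0.707, 0.012, 0.707, -0.012]
contact_force: [0.5, -0.5, -2.7]
gripper_width: 0.51
```

```bash
cat >> h.py <<'E'
def pegpos(root,yaw,off=(-.0053,0,.0084)):
    s=status.state();R=Rt(s["tool_rot"]);H=s["tool_pos"]+R@np.array(off)
    h=np.array([np.cos(yaw),np.sin(yaw),0]);z=.819*h+.574*np.array([0,0,1]);x=-.574*h+.819*np.array([0,0,1]);y=np.cross(z,x)
    d=H-np.array(root);print("t",s["time"],"H in peg x,y,z mm",1e3*np.array([d@x,d@y,d@z]),"F",s["contact_force"],"toolyaw(z)",np.degrees(np.arctan2(R[1,2],R[0,2])),"vel",abs(s["joint_vel"]).max())
E
python3 -c "
from h import *
st();pegpos((.523,.212,.13),-.0345); snap('w20');snap('c20','scene',(180,120,340,260),5)"
```

```text
14.4167 [0.5828 0.2103 0.1704] vel 0.0195 F [ 0.4504 -0.5362 -2.6622] grip 0.5096912162469124
x [-0.0005 -0.0002 -1.    ] y [ 0.0346  0.9994 -0.0002] z [ 0.9994 -0.0346 -0.0005]
t 14.4167 H in peg x,y,z mm [-1.7114 -0.33   82.1271] F [ 0.4504 -0.5362 -2.6622] toolyaw(z) -1.9820414059572204 vel 0.019486715533185886
```

View pics/w20.png

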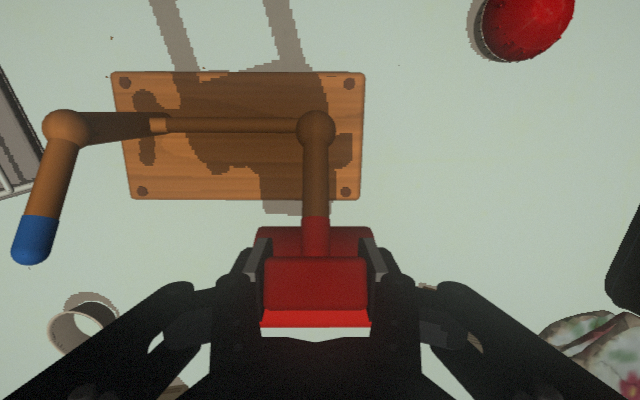

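View pics/c20c.png

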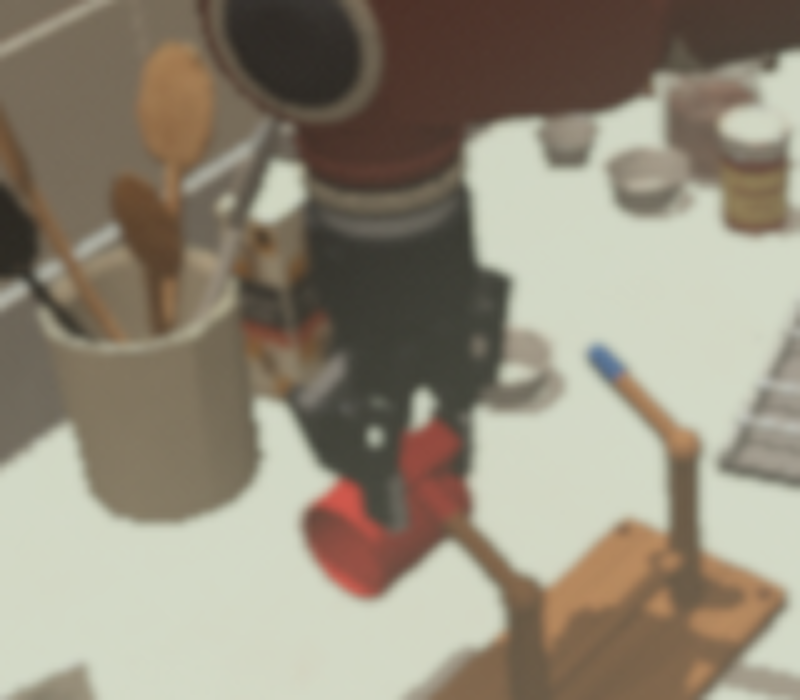

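>>> carry_out(moves=[0,-0.05,0,-0.2,0,0,0.1,0,-0.45,0,0,0.25,0,-0.7,0,0,0.45,0,-0.95,0,0,0.6,0,-1.2,0,0,0.8,0,-1.4,0,0,0.8,0,-1.4,0])

```text
time: 15.1
tool_pos: [0.5685, 0.2107, 0.1621]
tool_rot: [0.707, 0.012, 0.707, -0.012]
contact_force: [0.5, -0.2, -2.2]
gripper_width: 0.504
```

```bash
python3 -c "
from h import *
pegpos((.523,.212,.13),-.0345); snap('w21',crop=(240,80,390,345),k=2.2)"
```

```text
t 15.1 H in peg x,y,z mm [-0.3556 -0.256  65.6104] F [ 0.452  -0.1633 -2.1943] toolyaw(z) -1.9855132326698115 vel 0.012138487852191144
```

View pics/w21c.png

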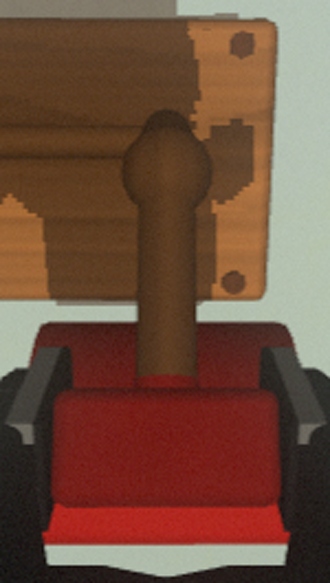

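>>> carry_out(moves=[0,0.19,0,-0.27,0,0,0.39,0,-0.55,0,0,0.58,0,-0.82,0,0,0.77,0,-1.1,0,0,0.97,0,-1.38,0,0,0.97,0,-1.38,0])

```text
time: 15.65
tool_pos: [0.5546, 0.2112, 0.1524]
tool_rot: [0.707, 0.012, 0.707, -0.012]
contact_force: [-0.1, -0.7, -2.6]
gripper_width: 0.506
```

>>> carry_out(moves=[0,0.19,0,-0.27,0,0,0.39,0,-0.55,0,0,0.58,0,-0.82,0,0,0.77,0,-1.1,0,0,0.97,0,-1.38,0,0,0.97,0,-1.38,0])

```text
time: 16.15
tool_pos: [0.5408, 0.2117, 0.1427]
tool_rot: [0.707, 0.012, 0.707, -0.012]
contact_force: [0.2, -0.4, -2.7]
gripper_width: 0.508
```

```bash
python3 -c "
from h import *
pegpos((.523,.212,.13),-.0345); snap('w22',crop=(240,80,390,345),k=2.2);snap('c22','scene',(180,120,340,260),5)"
```

```text
t 16.15 H in peg x,y,z mm [-0.302  -0.2728 31.8158] F [ 0.2053 -0.4381 -2.7412] toolyaw(z) -1.9815147254571694 vel 0.013855797099613036
```

View pics/w22c.png

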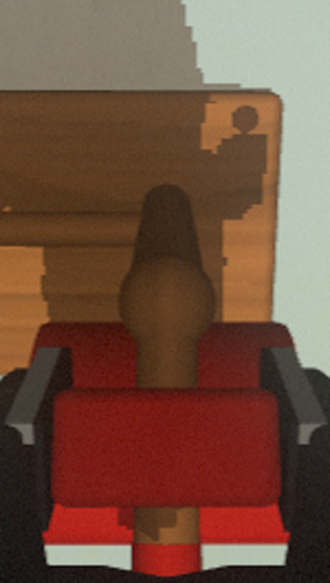

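View pics/c22c.png

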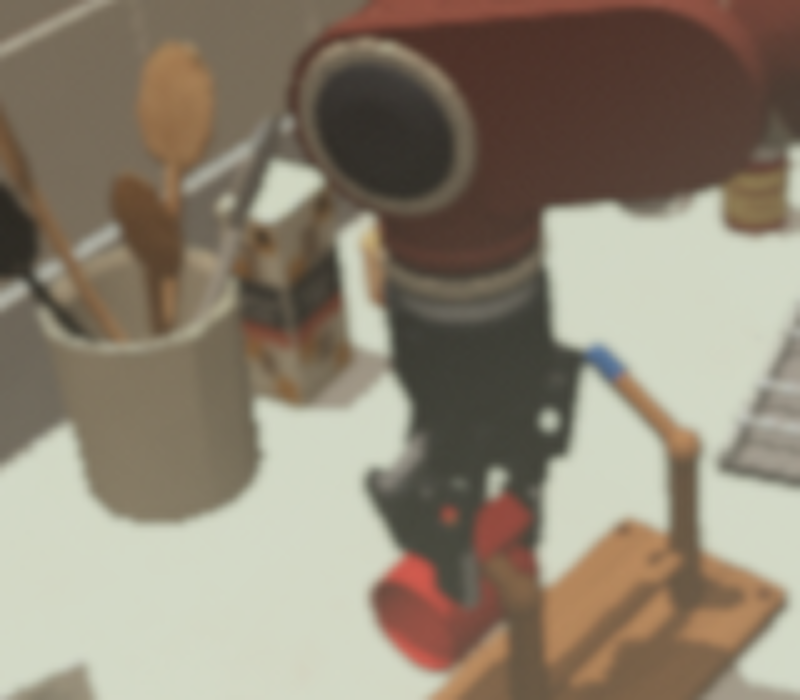

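>>> carry_out(moves=[0,0.1,0,0.05,0,0,0.2,0,0.1,0,0,0.3,0,0.2,0,0,0.33,0,0.23,0,0,0.33,0,0.23,0])

```text
time: 16.67
tool_pos: [0.5441, 0.2115, 0.14]
tool_rot: [0.707, 0.012, 0.707, -0.012]
contact_force: [0.2, -0.3, -2.2]
gripper_width: 0.505
```

>>> carry_out(moves=[0,0.1,0,0.05,0,0,0.1,0,0.05,0,0,0.1,0,0.05,0])

```text
time: 16.92
tool_pos: [0.5445, 0.2116, 0.1391]
tool_rot: [0.707, 0.012, 0.707, -0.012]
contact_force: [-0.2, 0.2, -1.9]
gripper_width: 0.504
```

>>> carry_out(moves=[0,0.1,0,0.05,0,0,0.1,0,0.05,0,0,0.15,0,0.1,0,0,0.15,0,0.1,0])

```text
time: 17.25
tool_pos: [0.5454, 0.2115, 0.1377]
tool_rot: [0.707, 0.012, 0.707, -0.012]
contact_force: [-1.2, 0.1, -1.1]
gripper_width: 0.508
```

>>> carry_out(moves=[0.51,0,0,0,0,0.515,0,0,0,0,0.52,0,0,0,0,0.52,0,0,0,0,0.53,0,0,0,0,0.55,0,0,0,0,0.6,0,0,0,0,0.7,0,0,0,0,0.8,0,0,0,0,0.8,0,0,0,0])

```text
time: 18.08
tool_pos: [0.5455, 0.2115, 0.1377]
tool_rot: [0.707, 0.012, 0.707, -0.012]
contact_force: [0.1, -0.7, 0.4]
gripper_width: 0.796
```

```bash
python3 -c "
from h import *
st(); snap('w23',crop=(220,80,410,345),k=2.2);snap('c23','scene',(180,120,340,260),5)"
```

```text
18.0833 [0.5455 0.2115 0.1377] vel 0.0015 F [ 0.0753 -0.7444  0.4416] grip 0.7962781879596578
x [ 0.0001  0.     -1.    ] y [0.0348 0.9994 0.    ] z [ 0.9994 -0.0348  0.0001]
```

View pics/w23c.png

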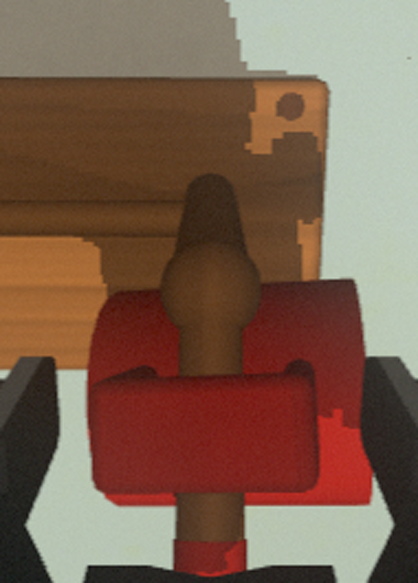

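View pics/c23c.png

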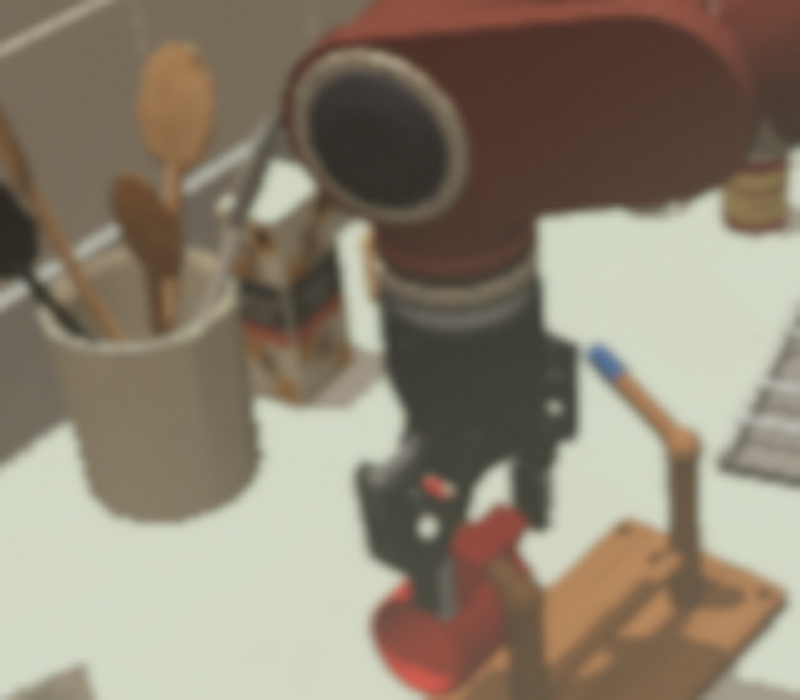

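>>> carry_out(moves=[1,0,0,0,0,1,-0.5,0,0,0,1,-1.5,0,0,0,1,-3,0,0,0,1,-6,0,0,0,1,-10,0,0,0,1,-14,0,0,0,1,-16,0,0,0])

```text
time: 18.85
tool_pos: [0.5471, 0.212, 0.3053]
tool_rot: [0.71, 0.013, 0.704, -0.011]
contact_force: [-0.1, -0.4, 0.9]
gripper_width: 1.0
```

```bash
python3 -c "
from h import *
st(); snap('w24');snap('c24','scene',(180,120,340,260),5);snap('s24','side')"
```

```text
18.85 [0.5471 0.212  0.3053] vel 0.3622 F [-0.1234 -0.3912  0.8964] grip 0.9999920084859736
x [ 0.0089  0.0022 -1.    ] y [0.0347 0.9994 0.0025] z [ 0.9994 -0.0347  0.0088]
```

View pics/w24.png

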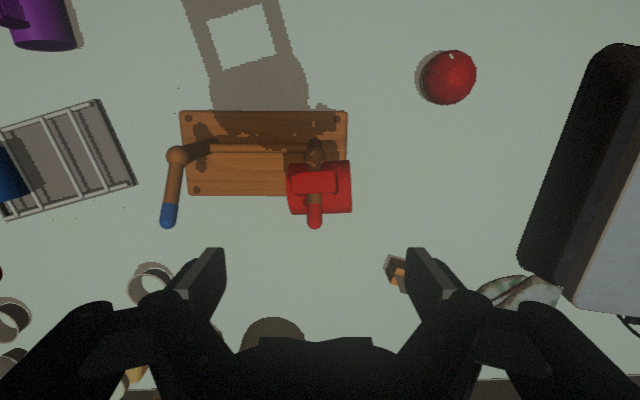

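View pics/c24c.png

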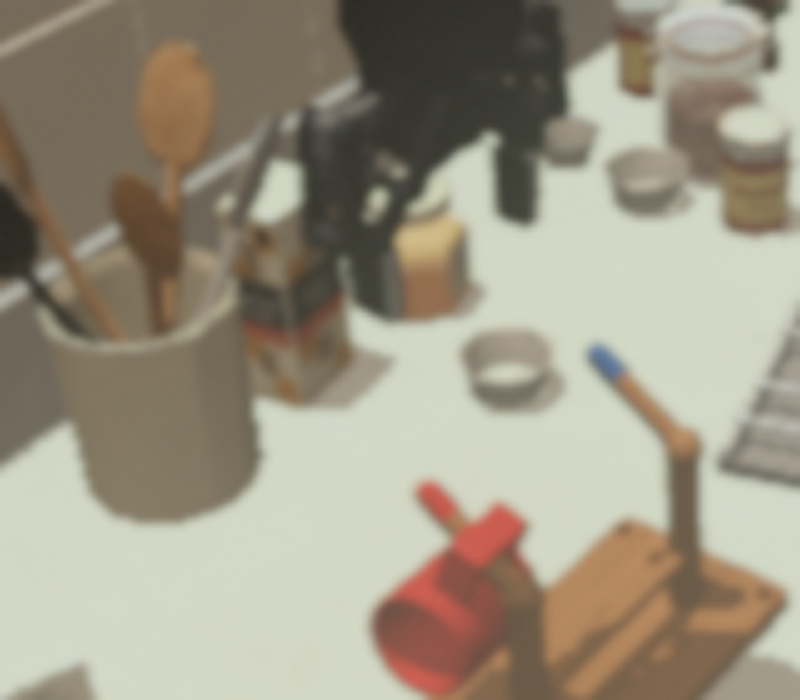

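View pics/s24.png

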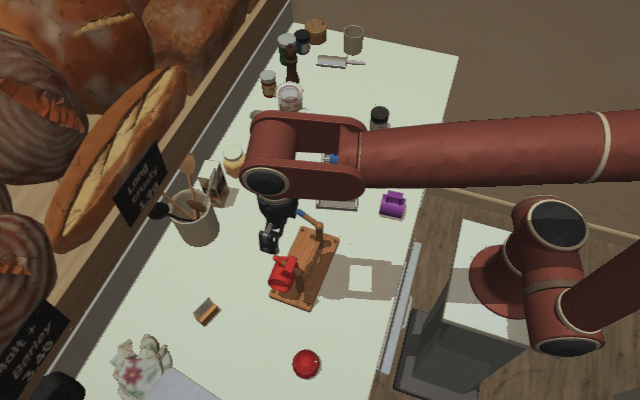

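>>> carry_out(moves=[1,0,-43.2,1.8,1.3,1,0,-43.2,1.8,1.3,1,0,-43.2,1.8,1.3,1,0,-43.2,1.8,1.3,1,0,-43.2,1.8,1.3,1,0,-43.2,1.8,1.3,1,2,-43.2,1.8,1.3,1,4,-43.2,1.8,1.3,1,6,-43.2,1.8,1.3,1,8,-43.2,1.8,1.3,1,8,-43.2,1.8,1.3,1,8,-43.2,1.8,1.3])

```text
time: 20.0
tool_pos: [0.5444, -0.2237, 0.2094]
tool_rot: [0.55, 0.438, 0.558, -0.441]
contact_force: [-0.2, -0.4, -1.1]
gripper_width: 1.004
```

```bash
python3 -c "
from h import *
st(); snap('w25x');st(); snap('w25')"
```

```text
20.0 [ 0.5444 -0.2237  0.2094] vel 0.0713 F [-0.195  -0.3976 -1.1016] grip 1.003532416126689
x [-0.0113  0.0042 -0.9999] y [ 0.9738  0.2271 -0.0101] z [ 0.2271 -0.9739 -0.0067]
20.05 [ 0.5454 -0.2219  0.2117] vel 0.0507 F [-0.5329 -0.189  -0.3234] grip 0.9990378013306234
x [-0.0089  0.0048 -0.9999] y [ 0.9732  0.23   -0.0075] z [ 0.23   -0.9732 -0.0067]
```

View pics/w25.png

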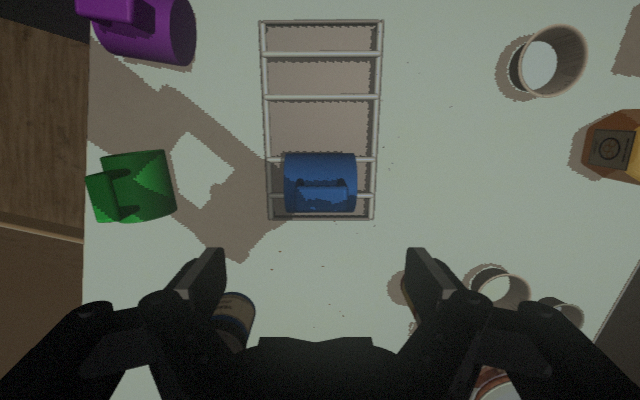

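Run:
```python
from h import *
a=cv2.imread("pics/w25.png")[145:220,275:370]
a=cv2.convertScaleAbs(a,alpha=1.6,beta=10)
cv2.imwrite("pics/w25c.png",cv2.resize(a,None,fx=8,fy=8,interpolation=cv2.INTER_CUBIC))
```

```text
(no output)
```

View pics/w25c.png

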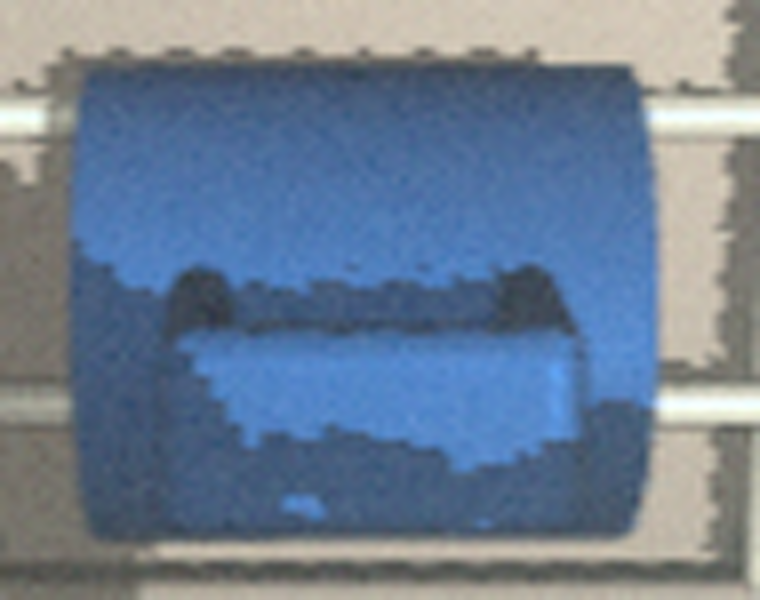

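```bash
python3 - <<'E'
from lean import *
W=pickle.load(open("w25.pkl","rb"))
f=lambda u,v:(275+(u+.5)/8-.5,145+(v+.5)/8-.5)
for z in (.106,.111):
    a,b=onz(W,f(165,332),z),onz(W,f(582,332),z);m=(a+b)/2; d=(b-a)/np.linalg.norm(b-a); e=np.array([-d[1],d[0],0]); print(z,m,np.linalg.norm(b-a),"ctr",m-.011*e,"yaw",np.degrees(np.arctan2(d[1],d[0])))
R=np.array([[-.0089,.9732,.23],[.0048,.23,-.9732],[-.9999,-.0075,-.0067]])
solve(W,[153.1,186.5,210.6,212.5],R,np.array([.5454,-.2219,.2117]))
E
python3 -c "
from h import *
st()"
```

```text
0.106 [ 0.5474 -0.2095  0.106 ] 0.042627295675079134 ctr [ 0.55   -0.2202  0.106 ] yaw 13.423748618706389
0.111 [ 0.5471 -0.2084  0.111 ] 0.041741028476105606 ctr [ 0.5496 -0.2191  0.111 ] yaw 13.423748618706364
lean deg 45.276827660270094 resid mm [ 4.5892 11.0099 -8.6683 -2.2007] handle centre in tool x,z mm [-137.617   -61.6118] axis [-107.5663  -30.8565] Zworld 0.3497285853575715
20.1 [ 0.5467 -0.221   0.2142] vel 0.04 F [ 0.6873 -0.2318  0.844 ] grip 0.9974018633879695
x [-0.0054  0.0034 -1.    ] y [ 0.9727  0.232  -0.0045] z [ 0.232  -0.9727 -0.0046]
```

>>> carry_out(moves=[1,4,0.2,0,0,1,8,0.2,0,0,1,11,0.2,0,0,1,12,0.2,0,0,1,12,0.2,0,0,1,12,0.2,0,0,1,12,0.2,0,0])

```text
time: 20.68
tool_pos: [0.5524, -0.2209, 0.101]
tool_rot: [0.557, 0.438, 0.554, -0.437]
contact_force: [0.0, -1.4, 0.3]
gripper_width: 1.0
```

```bash
python3 -c "
from h import *
st(); snap('w26')"
```

```text
20.6833 [ 0.5524 -0.2209  0.101 ] vel 0.009 F [ 0.0092 -1.3725  0.3113] grip 1.0002820826605774
x [ 0.0045 -0.0024 -1.    ] y [0.9721 0.2346 0.0038] z [ 0.2346 -0.9721  0.0034]
```

View pics/w26.png

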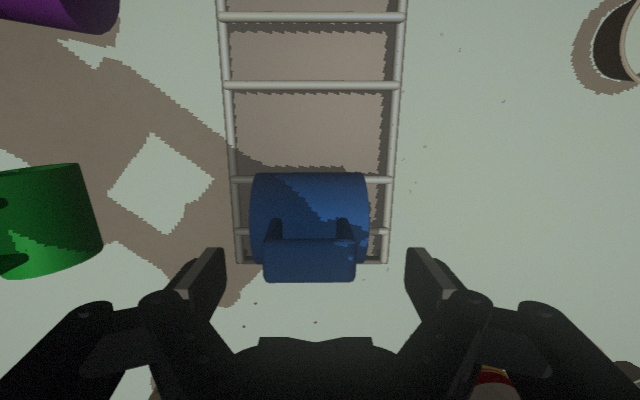

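>>> carry_out(moves=[1,0.55,-0.2,0,0,0.512,0.55,-0.2,0,0,0.512,0.55,-0.2,0,0,0.512,0.55,-0.2,0,0,0.512,0.55,-0.2,0,0,0.512,0.55,-0.2,0,0,0.512,0.58,-0.2,-0.25,0,0.512,0.62,-0.2,-0.5,0,0.512,0.67,-0.2,-0.75,0,0.512,0.75,-0.2,-1.0,0,0.512,0.75,-0.2,-1.0,0])

```text
time: 21.65
tool_pos: [0.5471, -0.2126, 0.093]
tool_rot: [0.557, 0.437, 0.554, -0.438]
contact_force: [-3.9, -4.1, 8.4]
gripper_width: 0.513
```

```bash
python3 -c "
from h import *
st(); snap('w27',crop=(240,170,390,325),k=4)"
```

```text
21.65 [ 0.5471 -0.2126  0.093 ] vel 0.0041 F [-3.9174 -4.1411  8.3542] grip 0.5130876888652544
x [ 0.0022 -0.0043 -1.    ] y [0.9721 0.2344 0.0011] z [ 0.2344 -0.9721  0.0047]
```

View pics/w27c.png

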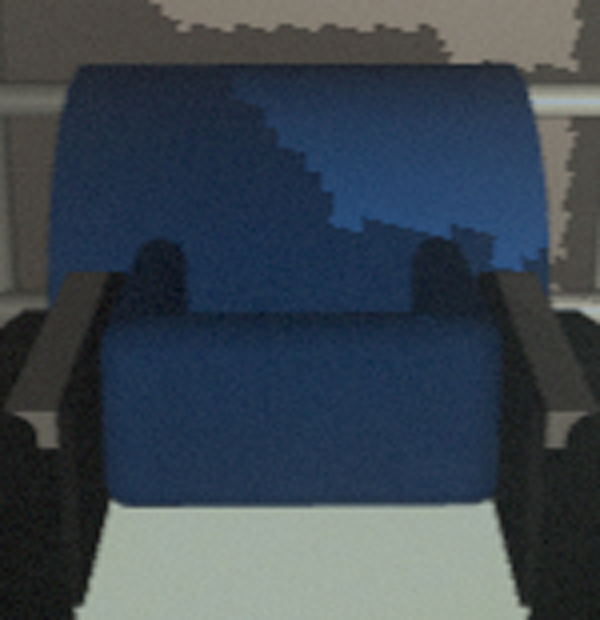

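>>> carry_out(moves=[0.515,0.1,0,-0.25,0,0.515,0.2,0,-0.5,0,0.515,0.3,0,-0.75,0,0.515,0.4,0,-1.0,0,0.515,0.5,0,-1.2,0,0.515,0.6,0,-1.4,0,0.515,0.75,0,-1.6,0,0.515,0.9,0,-1.8,0,0.515,1.0,0,-1.8,0])

```text
time: 22.45
tool_pos: [0.5431, -0.196, 0.0856]
tool_rot: [0.557, 0.436, 0.554, -0.439]
contact_force: [-10.6, -1.8, 26.2]
gripper_width: 0.513
```

```bash
python3 -c "
from h import *
st(); snap('w28',crop=(240,170,390,345),k=3.4)"
```

```text
22.45 [ 0.5431 -0.196   0.0856] vel 0.0086 F [-10.5968  -1.8388  26.1628] grip 0.5130874197527596
x [ 0.0013 -0.006  -1.    ] y [ 0.9721  0.2346 -0.0002] z [ 0.2346 -0.9721  0.0062]
```

View pics/w28c.png

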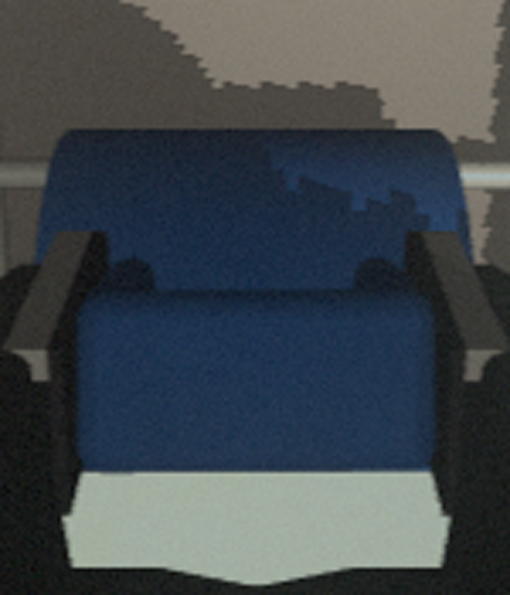

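>>> carry_out(moves=[0.518,-0.1,-0.2,0,0,0.518,-0.2,-0.4,0,0,0.518,-0.2,-0.4,-0.3,0,0.518,-0.1,-0.4,-0.6,0,0.518,0,-0.4,-0.9,0,0.518,0.1,-0.4,-1.1,0,0.518,0.2,-0.4,-1.1,0])

```text
time: 23.08
tool_pos: [0.5381, -0.1847, 0.0837]
tool_rot: [0.557, 0.438, 0.553, -0.437]
contact_force: [-5.3, 3.1, 27.3]
gripper_width: 0.515
```

```bash
python3 -c "
from h import *
st(); snap('w29',crop=(240,170,390,345),k=3.4)"
```

```text
23.0833 [ 0.5381 -0.1847  0.0837] vel 0.009 F [-5.2684  3.1353 27.2818] grip 0.5150315179442202
x [ 0.005  -0.0027 -1.    ] y [0.9722 0.2342 0.0042] z [ 0.2341 -0.9722  0.0038]
```

View pics/w29c.png

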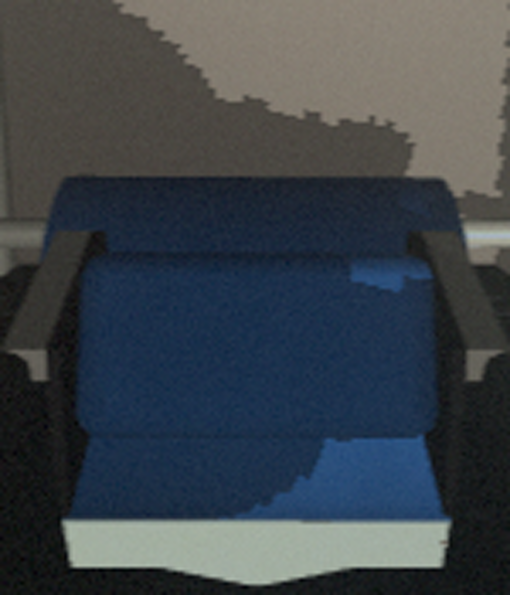

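Run:
```python
from lean import *
W=pickle.load(open("w29.pkl","rb"))
R=np.array([[.005,.9722,.2341],[-.0027,.2342,-.9722],[-1,.0042,.0038]])
solve(W,[222.1,244.4,298.5,322.9],R,np.array([.5381,-.1847,.0837]))
```

```text
lean deg 29.57469651054667 resid mm [-0.215  -0.3972  0.3979 -0.2157] handle centre in tool x,z mm [-5.3552  3.6938] axis [32.1234 24.7743] Zworld 0.08907084501805494
```

Lean ≈29.6° – good. Grip firmly and lift.

>>> carry_out(moves=[0,-0.4,0,0,0,0,-0.7,0,0,0,0,-0.7,0,0,0,0,-1.5,0,0,0,0,-3,0,0,0,0,-6,0,0,0,0,-10,0,0,0,0,-14,0,0,0,0,-18,0,0,0,0,-18,0,0,0,0,-18,0,0,0])

```text
time: 24.05
tool_pos: [0.5367, -0.1843, 0.2616]
tool_rot: [0.557, 0.438, 0.553, -0.437]
contact_force: [0.2, 1.0, -2.1]
gripper_width: 0.505
```

```bash
python3 -c "
from h import *
st(); snap('w30',crop=(240,170,390,345),k=3.4)"
```

```text
24.05 [ 0.5367 -0.1843  0.2616] vel 0.0877 F [ 0.1552  1.0266 -2.0845] grip 0.5053111371805996
x [ 0.0053 -0.0024 -1.    ] y [0.9723 0.2338 0.0046] z [ 0.2338 -0.9723  0.0036]
```

View pics/w30c.png

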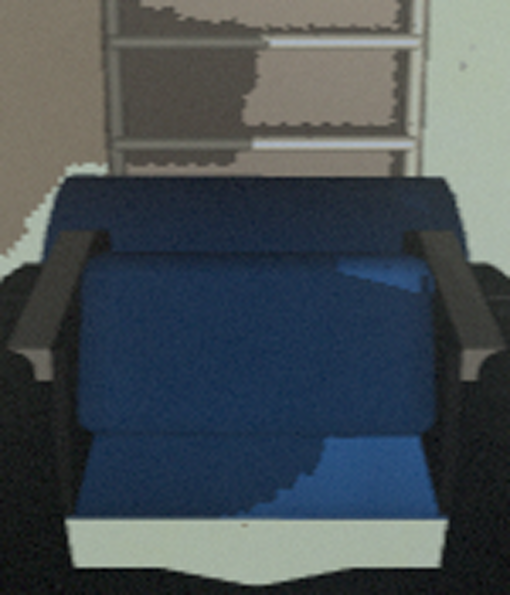

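>>> carry_out(moves=[0,-4,0,0,0,0,-4,2,-2,-0.12,0,-4,14.5,-22.6,-1.3,0,-4,14.5,-22.6,-1.3,0,-4,14.5,-22.6,-1.3,0,-4,14.5,-22.6,-1.3,0,-4,14.5,-22.6,-1.3,0,-4,14.5,-22.6,-1.3,0,-4,14.5,-22.6,-1.3,0,-4,14.5,-22.6,-1.3,0,-4,14.5,-22.6,-1.3,0,-4,14.5,-22.6,-1.3])

```text
time: 25.1
tool_pos: [0.6222, 0.0703, 0.2938]
tool_rot: [0.705, 0.01, 0.71, -0.01]
contact_force: [-0.3, 0.6, -0.1]
gripper_width: 0.506
```

```bash
python3 -c "
from h import *
snap('w31x');snap('w31x');st(); snap('w31',crop=(210,40,420,170),k=3.7)
pegpos((.518,.0715,.13),-.0345,(-.0053,0,.0037))"
```

```text
25.2 [0.6223 0.07   0.2942] vel 0.0506 F [-0.6003  0.4751 -1.3085] grip 0.507664143478625
x [-0.0064  0.0001 -1.    ] y [ 0.0348  0.9994 -0.0001] z [ 0.9994 -0.0348 -0.0064]
t 25.25 H in peg x,y,z mm [ 77.1826  -1.9496 186.2146] F [ 1.0142 -0.9041 -0.8715] toolyaw(z) -2.0831146573972283 vel 0.012224592319938237
```

View pics/w31.png

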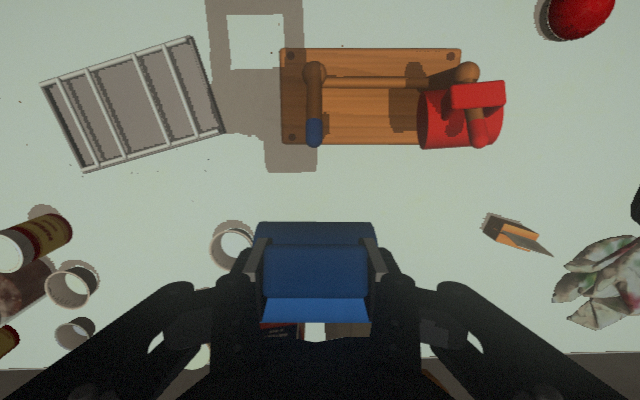

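View pics/w31c.png

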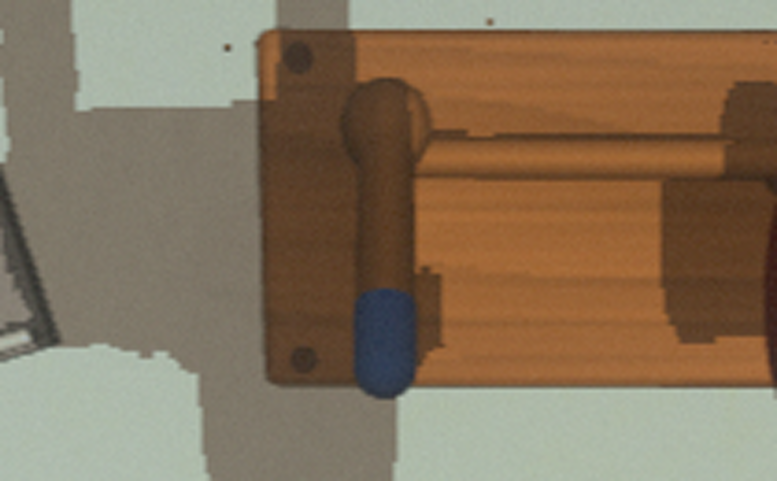

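Run:
```python
from h import *
W=pickle.load(open("w31.pkl","rb"))
f=lambda u,v:(210+(u+.5)/3.7-.5,40+(v+.5)/3.7-.5)
print(onz(W,f(385.5,122),.13),onz(W,f(385.5,368),.169))
```

```text
[0.5172 0.0719 0.13  ] [0.5743 0.0701 0.169 ]
```

>>> carry_out(moves=[0,4,-0.1,0,0,0,8,-0.1,0,0,0,9,-0.1,-0.5,0,0,10,-0.1,-1.2,0,0,10.7,-0.1,-1.9,0,0,10.7,-0.1,-1.9,0,0,10.7,-0.1,-1.9,0,0,10.7,-0.1,-1.9,0])

```text
time: 25.92
tool_pos: [0.6054, 0.0694, 0.1929]
tool_rot: [0.708, 0.012, 0.706, -0.012]
contact_force: [0.5, -0.8, -1.2]
gripper_width: 0.505
```

```bash
python3 -c "
from h import *
st(); snap('w32',crop=(240,70,390,345),k=2.2)
pegpos((.518,.0715,.13),-.0345,(-.0053,0,.0037))"
```

```text
25.9167 [0.6054 0.0694 0.1929] vel 0.0123 F [ 0.5089 -0.7916 -1.2448] grip 0.5049974415451299
x [ 0.0027 -0.     -1.    ] y [0.0351 0.9994 0.    ] z [ 0.9994 -0.0351  0.0027]
t 25.9667 H in peg x,y,z mm [  3.6323  -0.9758 114.0681] F [-0.2319  0.359  -0.6084] toolyaw(z) -2.005639725024837 vel 0.0035978296444772843
```

View pics/w32c.png

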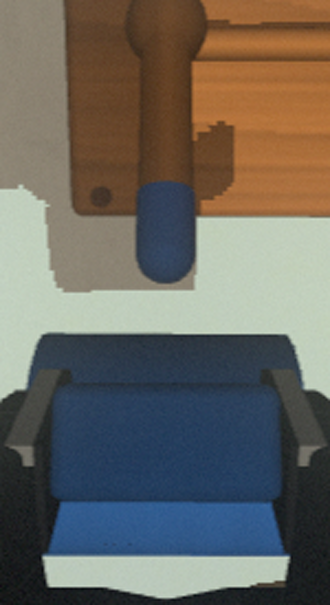

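>>> carry_out(moves=[0,0.7,0,-0.4,0,0,1.0,0,-0.9,0,0,1.4,0,-1.4,0,0,1.7,0,-1.9,0,0,2.0,0,-2.25,0,0,2.0,0,-2.25,0,0,2.0,0,-2.25,0])

```text
time: 26.55
tool_pos: [0.5817, 0.0703, 0.1709]
tool_rot: [0.707, 0.012, 0.707, -0.012]
contact_force: [-0.3, 1.2, -1.6]
gripper_width: 0.509
```

```bash
python3 -c "
from h import *
pegpos((.518,.0715,.13),-.0345,(-.0053,0,.0037))
snap('w33',crop=(240,70,390,345),k=2.2);snap('c33','scene',(200,100,360,240),5)"
```

```text
t 26.55 H in peg x,y,z mm [-0.8894 -0.9877 81.7511] F [-0.325   1.2063 -1.6478] toolyaw(z) -1.9887037249864907 vel 0.019201967448278286
```

View pics/w33c.png

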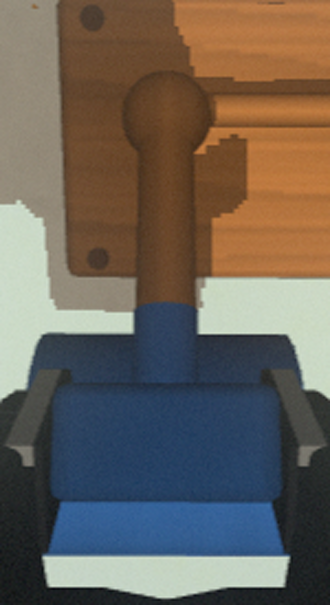

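View pics/c33c.png

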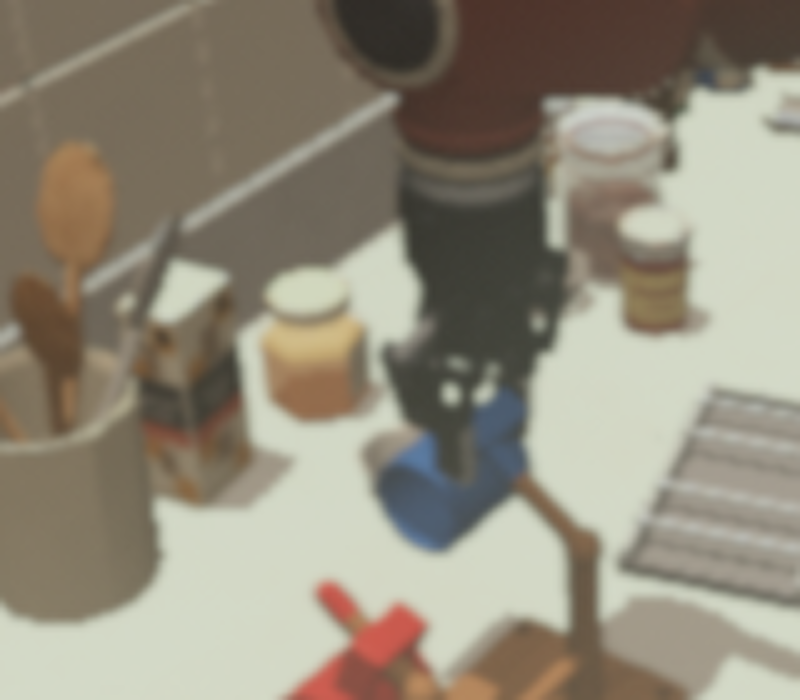

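>>> carry_out(moves=[0,0.1,0,-0.25,0,0,0.25,0,-0.5,0,0,0.4,0,-0.75,0,0,0.55,0,-0.95,0,0,0.7,0,-1.15,0,0,0.85,0,-1.35,0,0,0.85,0,-1.35,0])

```text
time: 27.23
tool_pos: [0.568, 0.0708, 0.1621]
tool_rot: [0.707, 0.012, 0.707, -0.012]
contact_force: [0.2, 0.2, -2.2]
gripper_width: 0.506
```

```bash
python3 -c "
from h import *
pegpos((.518,.0715,.13),-.0345,(-.0053,0,.0037))"
```

```text
t 27.2333 H in peg x,y,z mm [-0.195  -0.9744 65.3926] F [ 0.1903  0.2029 -2.1637] toolyaw(z) -1.9923264618164112 vel 0.010884513311560297
```

>>> carry_out(moves=[0,0.19,0,-0.27,0,0,0.39,0,-0.55,0,0,0.58,0,-0.82,0,0,0.77,0,-1.1,0,0,0.97,0,-1.38,0,0,0.97,0,-1.38,0])

```text
time: 27.73
tool_pos: [0.5539, 0.0713, 0.1522]
tool_rot: [0.707, 0.012, 0.707, -0.012]
contact_force: [-0.6, -0.8, -0.6]
gripper_width: 0.509
```

```bash
python3 -c "
from h import *
pegpos((.518,.0715,.13),-.0345,(-.0053,0,.0037))
snap('w34',crop=(240,70,390,345),k=2.2)"
```

```text
t 27.7333 H in peg x,y,z mm [-0.2071 -1.0063 48.2233] F [-0.5577 -0.8157 -0.5887] toolyaw(z) -1.9921938583312089 vel 0.013769976228224264
```

View pics/w34c.png

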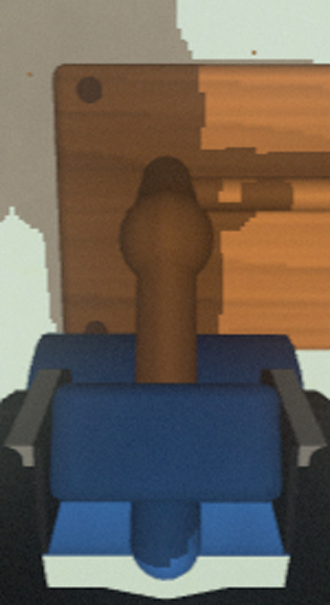

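>>> carry_out(moves=[0,0.19,0,-0.27,0,0,0.39,0,-0.55,0,0,0.58,0,-0.82,0,0,0.77,0,-1.1,0,0,0.97,0,-1.38,0,0,0.97,0,-1.38,0,0,1.05,0,-1.34,0,0,1.15,0,-1.27,0,0,1.25,0,-1.2,0,0,1.3,0,-1.15,0,0,1.3,0,-1.15,0])

```text
time: 28.7
tool_pos: [0.5435, 0.0716, 0.1398]
tool_rot: [0.707, 0.012, 0.707, -0.012]
contact_force: [0.1, -0.3, -2.4]
gripper_width: 0.505
```

```bash
python3 -c "
from h import *
pegpos((.518,.0715,.13),-.0345,(-.0053,0,.0037))"
```

```text
t 28.7 H in peg x,y,z mm [-4.3313 -0.9422 32.5707] F [ 0.1156 -0.3024 -2.3959] toolyaw(z) -1.9992378917794105 vel 0.0031109581678779525
```

>>> carry_out(moves=[0,0.07,0,0.05,0,0,0.13,0,0.1,0,0,0.13,0,0.1,0,0,0.13,0,0.1,0])

```text
time: 29.03
tool_pos: [0.5443, 0.0716, 0.1386]
tool_rot: [0.707, 0.012, 0.707, -0.012]
contact_force: [0.8, 0.5, -1.5]
gripper_width: 0.5
```

>>> carry_out(moves=[0,0.07,0,0.05,0,0,0.1,0,0.07,0,0,0.1,0,0.07,0,0,0.1,0,0.07,0])

```text
time: 29.37
tool_pos: [0.545, 0.0716, 0.1377]
tool_rot: [0.707, 0.012, 0.707, -0.012]
contact_force: [0.1, -0.5, -2.1]
gripper_width: 0.508
```

>>> carry_out(moves=[0,0.07,0,0.05,0,0,0.12,0,0.08,0,0,0.12,0,0.08,0,0,0.12,0,0.08,0])

```text
time: 29.7
tool_pos: [0.5454, 0.0716, 0.1373]
tool_rot: [0.706, 0.012, 0.708, -0.012]
contact_force: [-5.7, -1.0, 4.8]
gripper_width: 0.504
```

```bash
python3 -c "
from h import *
pegpos((.518,.0715,.13),-.0345,(-.0053,0,.0037))"
```

```text
t 29.7 H in peg x,y,z mm [-7.4973 -0.9959 32.6827] F [-5.6854 -1.0316  4.7874] toolyaw(z) -1.9830168307284728 vel 0.002347739905535555
```

>>> carry_out(moves=[0,-0.08,0,-0.05,0,0,-0.08,0,-0.05,0,0.51,-0.08,0,-0.05,0,0.515,-0.08,0,-0.05,0,0.52,-0.08,0,-0.05,0,0.52,-0.08,0,-0.05,0,0.53,-0.08,0,-0.05,0,0.55,-0.08,0,-0.05,0,0.6,-0.08,0,-0.05,0,0.7,-0.08,0,-0.05,0,0.8,-0.08,0,-0.05,0,1,-0.08,0,-0.05,0])

```text
time: 30.7
tool_pos: [0.5454, 0.0714, 0.1371]
tool_rot: [0.707, 0.012, 0.707, -0.012]
contact_force: [0.6, 0.4, 0.0]
gripper_width: 0.918
```

```bash
python3 -c "
from h import *
st(); snap('w35',crop=(200,70,450,345),k=2.1)"
```

```text
30.7 [0.5454 0.0714 0.1371] vel 0.0019 F [0.568  0.4009 0.0496] grip 0.9176712550621432
x [ 0.0002 -0.0002 -1.    ] y [ 0.0348  0.9994 -0.0002] z [ 0.9994 -0.0348  0.0002]
```

View pics/w35c.png

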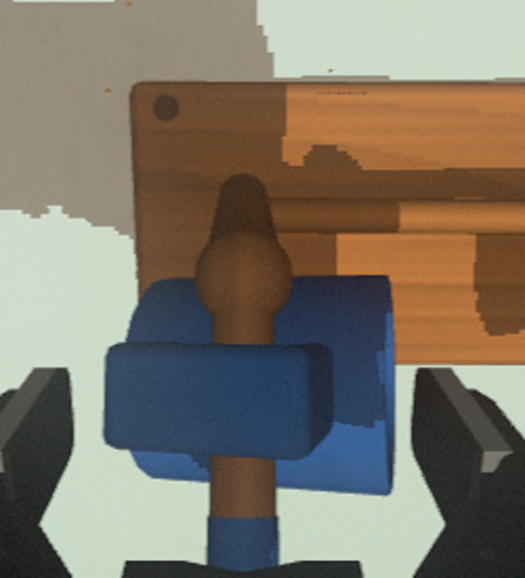

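>>> carry_out(moves=[1,0,0,0,0,1,-0.5,0,0,0,1,-1.5,0,0,0,1,-3,0,0,0,1,-6,0,0,0,1,-10,0,0,0,1,-14,0,0,0,1,-16,0,0,0,1,-16,0,0,0,1,-16,0,0,0,1,-16,0,0,0])

```text
time: 31.67
tool_pos: [0.5449, 0.0715, 0.2967]
tool_rot: [0.707, 0.012, 0.707, -0.012]
contact_force: [-0.0, 0.2, -0.8]
gripper_width: 1.003
```

```bash
python3 -c "
from h import *
st(); snap('w36',crop=(270,90,530,250),k=3);snap('c36','scene',(200,160,360,290),5);snap('s36','side',(230,180,370,330),4)"
```

```text
31.6667 [0.5449 0.0715 0.2967] vel 0.031 F [-0.0413  0.1952 -0.7698] grip 1.0034409064994503
x [-0.0009 -0.     -1.    ] y [ 0.0348  0.9994 -0.    ] z [ 0.9994 -0.0348 -0.0009]
```

View pics/w36c.png

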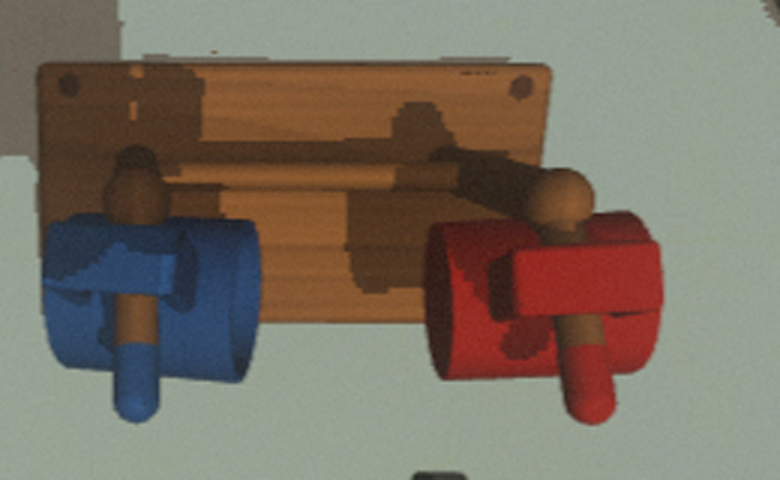

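View pics/c36c.png

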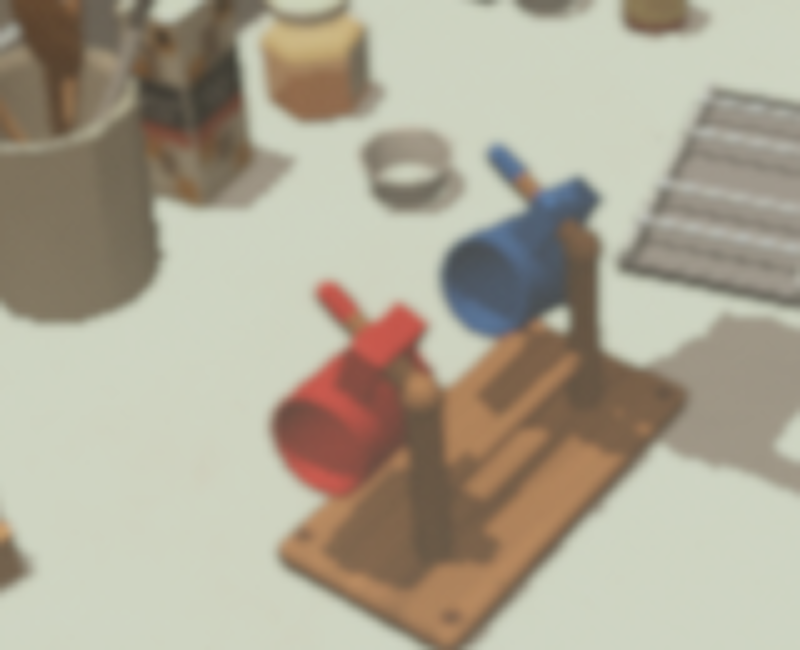

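View pics/s36c.png

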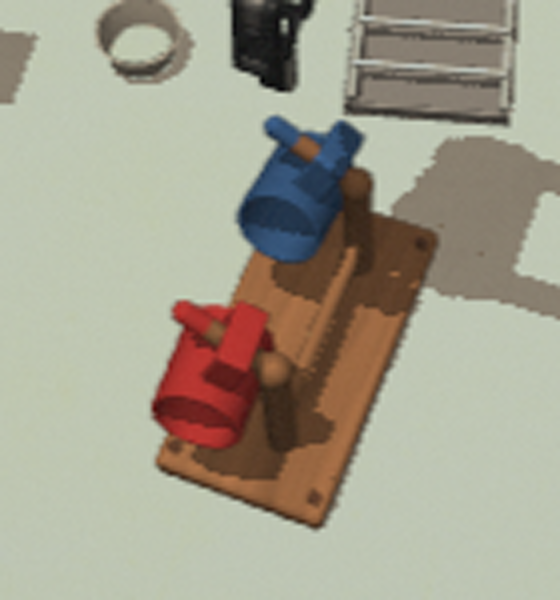

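>>> carry_out(moves=[1,-3,0,0,0,1,-5,0,0,0,1,-5,0,0,0,1,-5,0,0,0,1,-5,0,0,0,1,-5,0,0,0,1,-5,0,0,0,1,-5,0,0,0,1,-5,0,0,0,1,-5,0,0,0,1,-5,0,0,0,1,-5,0,0,0])

```text
time: 32.82
tool_pos: [0.5453, 0.0715, 0.3473]
tool_rot: [0.707, 0.012, 0.707, -0.012]
contact_force: [-0.2, 0.4, 0.9]
gripper_width: 0.999
```

Run:
```python
from h import *
st(); im,_=snap('c37','scene'); im2,_=snap('s37','side')
a=cv2.imread('pics/c36.png');b=cv2.imread('pics/s36.png');a0=cv2.imread('pics/scene0.png');b0=cv2.imread('pics/side0.png')
print("cups changed px scene", (cv2.absdiff(a,cv2.imread('pics/c37.png'))[180:290,240:340].max(2)>40).sum(), "side",(cv2.absdiff(b,cv2.imread('pics/s37.png'))[200:300,260:340].max(2)>40).sum())
for n,(c,p,q) in {"scene":("c37",a0,0),"side":("s37",b0,0)}.items():
    d=(cv2.absdiff(cv2.imread(f'pics/{c}.png'),p).max(2)>50).astype(np.uint8)*255; cv2.imwrite(f'pics/d_{n}.png',d)
```

```text
32.8167 [0.5453 0.0715 0.3473] vel 0.0047 F [-0.2486  0.3794  0.8792] grip 0.9989933517034413
x [ 0.0001  0.     -1.    ] y [0.0348 0.9994 0.    ] z [ 0.9994 -0.0348  0.0001]
cups changed px scene 10 side 134
```

View pics/s37.png

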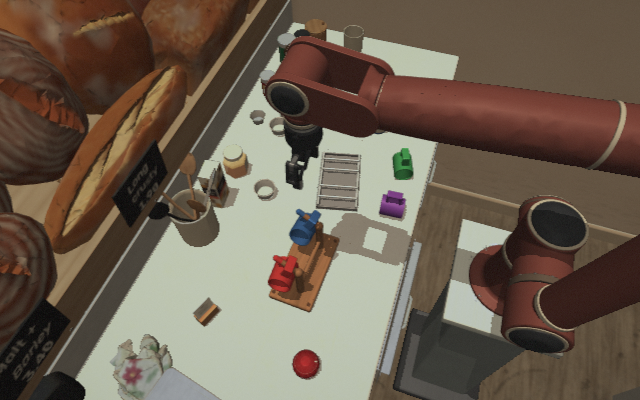

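View pics/c37.png

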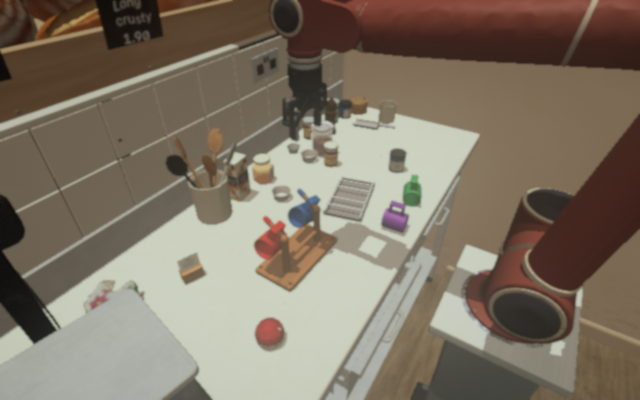

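Run:
```python
from h import *
W=pickle.load(open("w36.pkl","rb"));C=pickle.load(open("c36.pkl","rb"));S=pickle.load(open("s36.pkl","rb"))
fw=lambda u,v:(270+(u+.5)/3-.5,90+(v+.5)/3-.5);fc=lambda u,v:(200+(u+.5)/5-.5,160+(v+.5)/5-.5);fs=lambda u,v:(230+(u+.5)/4-.5,180+(v+.5)/4-.5)
for n,w,c,s,root in [("blue",(121,262),(568,202),(332,158),(.518,.0715,.13)),("red",(588,278),(391,335),(243,335),(.523,.212,.13))]:
    X,r=tri([(W,fw(*w)),(C,fc(*c)),(S,fs(*s))]); yaw=-.0345
    h=np.array([np.cos(yaw),np.sin(yaw),0]);z=.819*h+[0,0,.574];x=-.574*h+[0,0,.819];y=np.cross(z,x);d=X-np.array(root)
    print(n,X,r,"bar top in peg frame mm",1e3*np.array([d@x,d@y,d@z]))
```

```text
blue [0.535  0.0672 0.1476] [0.0007113365614157065, 0.0024609868394237628, 0.0028900325170793948] bar top in peg frame mm [ 4.6137  3.7504 24.1681]
red [0.5428 0.2104 0.1582] [0.00035022683964796534, 0.0005531143006414009, 0.0006763992384528261] bar top in peg frame mm [11.6964  0.9146 32.4061]
```

```bash
python3 -c "
from h import *
print(workorder.job_done()); st()"
```

```text
the job is handed in; nothing more can be done
None
the job is handed in; nothing more can be done
```

Both cups are hanging by their handles on the pegs of their own colour, and I handed the job in at about 33 s of the 58 s allowed.

**How it went:**
- The move interface cannot tilt the tool, and a cup pushed over on the rods rolled back upright. So I gripped each handle lightly and rolled the cup on the drainer rods to lean it. I then gripped it firmly, lifted it and threaded it down along the peg. The red cup needed a second rolling pass.
- The measured lean was about 27° for red and 30° for blue, against a peg slope of 35°, so both were inside the 20° limit.
- I read the tool force only between moves. Threading showed no contact, and setting the blue cup down showed about 7 N. Rolling the cups on the rods reached about 35 N at the tool.

**Last checks:**
- **Position:** the red handle sits about 32 mm from its peg's root and the blue about 24 mm, both over bare wood. Both cups are turned slightly sideways on their pegs.
- **Stillness:** two scene pictures about 1 s apart showed almost no change at the cups. The side view showed 134 changed pixels there, which I put down to the arm's moving shadow.
- **Surroundings:** the gripper is clear above the rack. By eye, the timer, pot and tins stand where they were.

**One disagreement:** the blue handle's height relative to its peg measured about 9 mm lower than expected. The camera views disagreed by up to 3 mm on that point. I relied on the geometry, since a threaded opening cannot sit more than about 10 mm off the peg's axis, and did not measure it again.

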